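# Stop the soldering stand rocking with its two levelling screws

### The job

The soldering stand rocks when either of its two near corners is pressed. Wind down both levelling screws by their knobs until the foot under each takes a light share of the weight and all five feet bear on what is under them, without jacking the stand up off its centre foot or far feet. Feel for it gently, leave the stand where it is with the glass panel lying on it, keep off the things around it, and let go.

Things in the scene. Friction and masses are not known exactly. Their poses are not given: they have to be found in the camera images.
- stand: soldering stand: aluminium plate 240 (x) by 280 (y) by 12 mm, top face 42 mm above the bench, on five feet. 1.5 kg, loose. Origin on the bench under its middle, +x away from the robot. A push of 4 to 6 N on a knob tips that corner about the line centre foot - far foot (knob top going 0.8 mm outward per mm down) until the screw's foot lands; it settles back level.
- screw_left_grip (a point): grip point of the left (+y) levelling screw, x = -100, y = +120 mm in the stand's frame: on the screw's axis, 20 mm above the underside of its round black knob, z up. The knob is 36 mm across and 34 mm tall; its underside stands 14 mm above the stand's top face (56 mm above the bench). It may be gripped from above at any angle round the axis.
- screw_right_grip (a point): grip point of the right (-y) levelling screw, x = -100, y = -120 mm in the stand's frame: on the screw's axis, 20 mm above the underside of its round black knob, z up. The knob is 36 mm across and 34 mm tall; its underside stands 14 mm above the stand's top face (56 mm above the bench). It may be gripped from above at any angle round the axis.
- screw_left (a joint): turn of the left knob: grows clockwise as seen from above, 0 as built, starts within 0.2 rad of 0, stops at 4.5 rad. The knob stays at its height in the stand; winding it clockwise lowers the foot straight below it by 12 mm per full turn (1.91 mm per rad). Friction about 0.06 N m; it stays where it is left.
- screw_right (a joint): turn of the right knob: grows clockwise as seen from above, 0 as built, starts within 0.2 rad of 0, stops at 4.5 rad. The knob stays at its height in the stand; winding it clockwise lowers the foot straight below it by 12 mm per full turn (1.91 mm per rad). Friction about 0.06 N m; it stays where it is left.
- foot_left: rubber foot under the left knob: disc 28 mm across, 8 mm thick, origin at the centre of its sole. Below it lies a fixed plywood packing, 70 mm square, of unknown thickness; at the start about 1 to 5 mm of air lie between them. The foot is springy, 5 N per mm. A good setting is a load of 1 to 4 N: wound 0.2 to 0.8 mm (0.1 to 0.4 rad) past first touch.
- foot_right: rubber foot under the right knob: disc 28 mm across, 8 mm thick, origin at the centre of its sole. Below it lies a fixed plywood packing, 70 mm square, of unknown thickness; at the start about 1 to 5 mm of air lie between them. The foot is springy, 5 N per mm. A good setting is a load of 1 to 4 N: wound 0.2 to 0.8 mm (0.1 to 0.4 rad) past first touch.
- foot_centre: fixed foot in the middle of the edge nearest the robot, at x = -100, y = 0 mm of the stand: hard rubber ball foot 22 mm across (origin at its lowest point), standing on the bench; the three fixed feet already hold the stand level
- foot_far_left: fixed foot at the far left, x = +100, y = +95 mm of the stand: hard rubber ball foot 22 mm across (origin at its lowest point), standing on the bench; the three fixed feet already hold the stand level
- foot_far_right: fixed foot at the far right, x = +100, y = -95 mm of the stand: hard rubber ball foot 22 mm across (origin at its lowest point), standing on the bench; the three fixed feet already hold the stand level
- panel: round leaded glass panel, 178 mm over its lead rim, 9 mm thick, about 0.35 kg, lying loose on the stand; origin at the centre of its underside. To be left lying there.
- flux_jar: small closed jar, 44 mm across, 55 mm tall, standing left of the stand; origin at the centre of its underside. Bystander.
- spool: metal solder spool standing on end, 56 mm across, 38 mm tall, right of the stand; origin at the centre of its underside. Bystander.

How it is judged:
By the outcome, as a careful person would: the job done as asked, in the order asked, and still so for the second after the job is handed in, with the robot touching nothing.
It also fails if it takes over 72 s, if anything falls off the work surface, if the arm or the gripper's body presses on something with over 40 N, if the wrist force passes 120 N, or if a joint passes its speed limit or range.

### The arm

A 6-joint arm with a two-finger parallel gripper is mounted at the origin on the work surface. World frame = base frame: x ahead of the robot, y to its left, z up, the work surface at z = 0. Lengths are in m, angles in rad, forces in N, time in s.
With the tool pointing down it reaches from about 0.4 to 0.925 m from the base axis. Payload 3.4 kg.
Tool frame: the origin (TCP) lies at the very end of the fingers, on their centre line; the grasp point (between the pads) lies ctrl.grasp_offset behind it (ctrl.grasp_offset is the distance from the TCP to the grasp point, in m); z points along the fingers, y is the line along which they close (so a half turn about z gives the same grasp; the last joint's range is limited). The gripper opens to 85 mm and grips with 20 to 120 N. Pads are 22 mm wide; open, the fingers measure 114 mm over their backs; the gripper's body (76 mm by 85 mm) begins 54 mm behind the grasp point. The pads swing forward as they close: fully open they stand 13 mm farther back than shut.
Start: joints at [-1.252, 0.307, 1.506, -0, 1.328, -0.073], TCP at [0.22, -0.531, 0.231] pointing down, gripper open.
Joint ranges: [-3.12, 3.12], [-1.05, 2.28], [0.14, 2.33], [-1.42, 4.57], [0.1, 2.73], [-2.68, 2.68]. Speed limits (rad/s): [2.57, 2.57, 3.14, 3.14, 3.14, 3.14].

### API

Orientations are given as a unit quaternion [x, y, z, w].
In Python, from workcell import telemetry, viewer, ctrl gives the robot as it stands.
- The arm moves only by the tool step_arm, never from a script. Its argument "increments" is a list of rows, each an object of numbers: "tx", "ty", "tz": the shift along the tool's x, y, z in units of 25 mm (1.0 is 25 mm); "ax", "ay", "az": the turn, a rotation vector about the tool's x, y, z in units of 10 degrees (1.0 is 10 degrees); "hand": the opening, from -1 (shut) to 1 (fully open). A call has 1 to 5 rows; each row shifts and turns the commanded pose from where the row before left it, along the tool's axes as they then stand; what a row does not reach is not made up. A row lasts 1/8 s, in which the tool goes at most 62.5 mm and 10.7 degrees, less where a joint would pass 70% of its speed; a pose out of reach is approached as far as the arm can. A call is refused whole if a number of a shift passes 1 or a number of a turn 1, either way. A call with a gripper value outside its range is refused whole. The fingers move at their own pace and stop on an object; "grip_force" is the grip in N (left out, the last holds). Time passes only in rows, so rows that do not move let the fingers close. It gives the time, the measured TCP pose, the force, the opening and the grip force at its end, in the units of the state.
- telemetry.observe(): the state, without advancing time (a new reading comes with each control period).
- viewer.get_image(name): name is "side" or "top"; returns a dict with "frame" (420x560x3 uint8, red, green, blue), "intrinsics" (3x3 intrinsics, pixels), "R" (3x3) and "t" (3): a world point X has camera coordinates R X + t. Camera axes: x right, y down, z forward; pixel columns grow to the right and rows downward; lengths in m; the calibration is good to about 2 mm. A picture is of the moment at which its call begins. There is no depth.
- ctrl.hand_in(): hands the job in; it is judged then, once.
The state is a dict: "time_s": time; "qpos": joint angles; "qvel": joint speeds; "tau": joint torques, N m; "position": TCP position; "tcp_rot": TCP orientation; "wrist_force": force on the tool from outside, world axes, zero at the start; "torque": the same for the moment, N m; "finger_gap": finger opening in m; "finger_force": force on a finger pad.
Only numpy, scipy, OpenCV 4.12 (cv2) and the standard library are available. Lean on these libraries where they do the work, as an engineer would, in place of code of your own. Each camera call takes 0.05 s, during which the arm holds its last target. There are 200 camera calls.

## Working session

There is one attempt and no reset: what is moved stays moved. The work goes in short steps, Python scripts to look and compute and a tool call to move; the robot and the scene stay as the last step left them, time stands still between calls to the robot, and variables do not carry over. Pictures are saved under pics/ and viewed, at most 10 in all, crops included, and the job is handed in when it is done.

Besides the shell and the picture viewer there is one more tool, called after "Call:" as name([rows], argument=value, ...), one row to a line, values as JSON. step_arm: Moves the arm, as the interface text tells. Its arguments: {"type":"object","properties":{"increments":{"type":"array"},"grip_force":{"type":"number"}},"required":["increments"]}

```bash
mkdir -p pics; ls; python3 - <<'E'
from workcell import telemetry, viewer, ctrl
import cv2,pickle
o=telemetry.observe(); print(o, ctrl.grasp_offset)
for n in("top","side"):
    d=viewer.get_image(n); pickle.dump(d,open(f'{n}.pkl','wb')); cv2.imwrite(f'pics/{n}0.png',d['frame'][:,:,::-1]); print(n,d['intrinsics'],d['R'],d['t'])
E
```

```text
pics
{'time_s': 0.0, 'qpos': array([-1.25249223e+00,  3.07539413e-01,  1.50768090e+00, -1.08253973e-05,
        1.32836531e+00, -7.34957199e-02]), 'qvel': array([-0.00109407, -0.00091534, -0.00012336, -0.00036243,  0.00122158,
       -0.00055734]), 'tau': array([-2.02832387e-03, -4.57556534e+01, -2.51924193e+01, -1.33744466e-04,
        1.32566888e-02, -2.07452668e-07]), 'position': array([ 0.21932418, -0.5307798 ,  0.23039742]), 'tcp_rot': array([ 9.80872159e-01,  1.94650494e-01, -1.26883375e-04, -9.88387676e-04]), 'wrist_force': array([-0.62215063,  0.0617267 ,  0.37595883]), 'torque': array([-0.01164625, -0.00879657, -0.04577965]), 'finger_force': 0.0, 'finger_gap': 0.08557542149715539} 0.0187
top [[459.28273029   0.         276.73847068]
 [  0.         459.28273029 206.60825522]
 [  0.           0.           1.        ]] [[-0.01745589 -0.99972032 -0.01595518]
 [-0.98820969  0.01967817 -0.1518367 ]
 [ 0.1521082   0.01311662 -0.98827681]] [0.04273248 0.62351231 0.98499428]
side [[397.80170321   0.         282.81331004]
 [  0.         397.80170321 204.93165279]
 [  0.           0.           1.        ]] [[ 0.96651932 -0.25651704  0.00627786]
 [-0.18838638 -0.72599929 -0.66138915]
 [ 0.17421531  0.63806273 -0.75001666]] [-0.62974099  0.19932363  0.72720338]
```

View pics/top0.png

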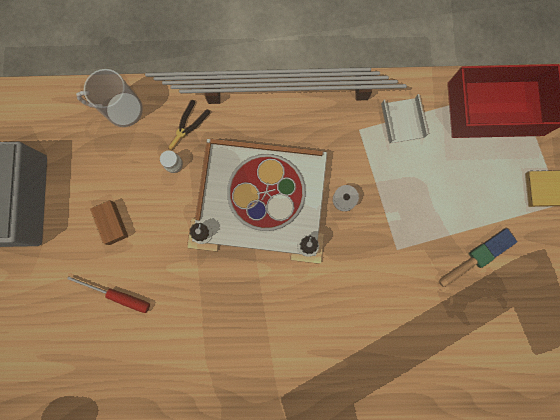

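View pics/side0.png

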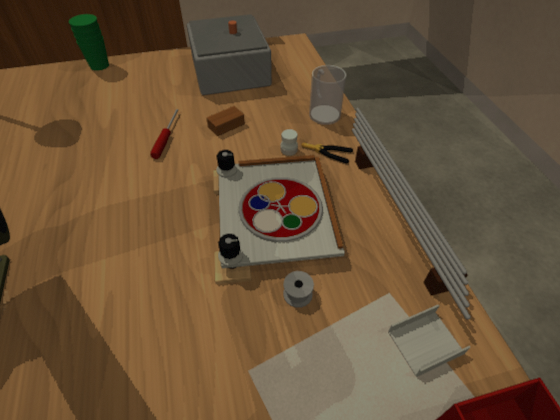

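The top view shows the stand at about (265,195), with the left knob near (199,231) and the right knob near (309,245). The jar is at (171,160) and the spool at (346,197). I'll enlarge the knobs.

```bash
python3 - <<'E'
import cv2,pickle,numpy as np
T=pickle.load(open('top.pkl','rb'))['frame'];S=pickle.load(open('side.pkl','rb'))['frame']
def c(F,x,y,w=40):
    return cv2.resize(F[y:y+w,x:x+w],(400,300) if 0 else (300,300),interpolation=cv2.INTER_CUBIC)
im=np.vstack([np.hstack([c(T,180,210),c(T,290,225)]),np.hstack([c(S,206,142),c(S,210,228)])])
cv2.imwrite('pics/crop0.png',im[:,:,::-1])
E
```

```text
(no output)
```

View pics/crop0.png

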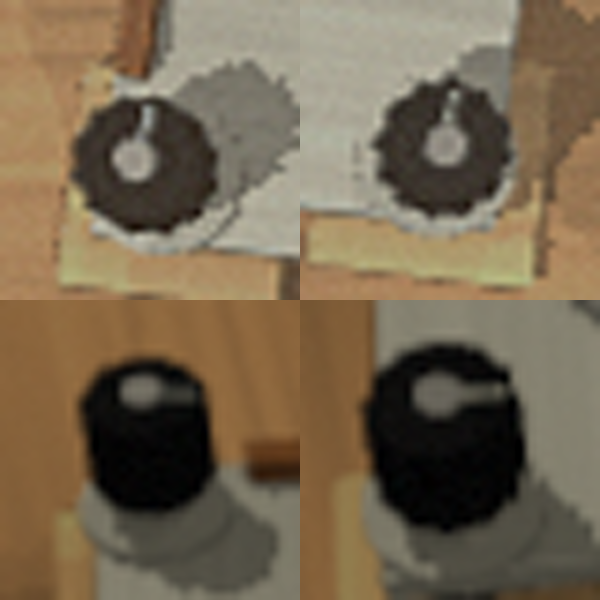

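```bash
cat > h.py <<'E'
import pickle,numpy as np,cv2
D={n:pickle.load(open(f'{n}.pkl','rb')) for n in('top','side')}
def P(n):
    d=D[n];return d['intrinsics']@np.c_[d['R'],d['t']]
def tri(a,b): 
    X=cv2.triangulatePoints(P('top'),P('side'),np.array(a,float),np.array(b,float)).ravel();return X[:3]/X[3]
def onplane(n,p,z):
    d=D[n];r=d['R'].T@np.linalg.inv(d['intrinsics'])@[p[0],p[1],1];c=-d['R'].T@d['t'];return c+r*(z-c[2])/r[2]
E
python3 - <<'E'
from h import *
pts={'L':((197.5,230.6),(224.3,153.9)),'R':((309.1,244.0),(227.9,240.0))}
for k,(a,b) in pts.items(): print(k,tri(a,b),onplane('top',a,.091),onplane('side',b,.091))
A=onplane('top',pts['L'][0],.091);B=onplane('top',pts['R'][0],.091);print(np.linalg.norm(A-B),np.arctan2(*(A-B)[:2][::1]))
for n,p in(('jar',(171,155)),('spool',(346,190))): print(n,onplane('top',p,.05))
# stand corners on top face z=.042
for p in ((208,141),(327,153)): print(onplane('top',p,.042))
E
```

```text
L [0.56918816 0.20137082 0.09020123] [0.5689485  0.20121323 0.091     ] [0.56932684 0.20048374 0.091     ]
R [ 0.53637087 -0.03680293  0.09157367] [ 0.53582139 -0.03685862  0.091     ] [ 0.53715866 -0.03630049  0.091     ]
0.24036557181137266 0.13825976307463061
jar [0.74840454 0.27136872 0.05      ]
spool [ 0.65861008 -0.12554518  0.05      ]
[0.78217775 0.18784328 0.042     ]
[ 0.74750914 -0.08657931  0.042     ]
```

```bash
python3 - <<'E'
from h import *
T=D['top']['frame'];S=D['side']['frame']
def c(F,x,y,w=40): return cv2.resize(F[y:y+w,x:x+w],(300,300),interpolation=cv2.INTER_CUBIC)
im=np.vstack([np.hstack([c(T,190,130),c(T,300,135)]),np.hstack([c(S,300,145),c(S,310,220)])])
cv2.imwrite('pics/crop1.png',im[:,:,::-1])
E
```

```text
(no output)
```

View pics/crop1.png

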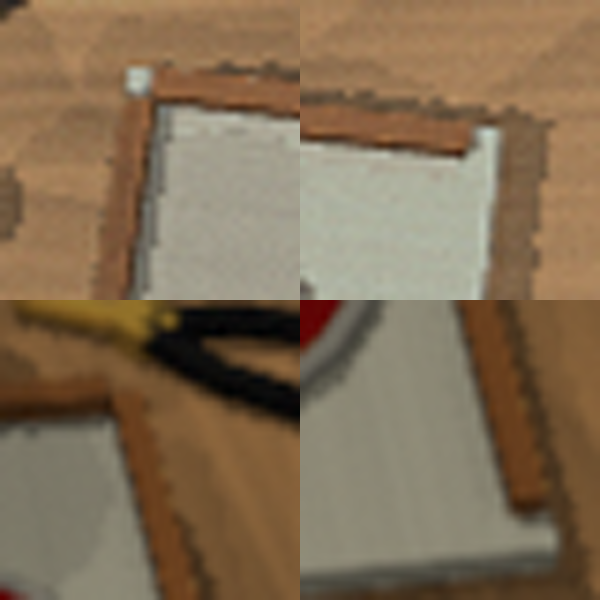

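```bash
python3 - <<'E'
from h import *
print(tri((211,143.3),(314.9,160)),tri((322.3,155.5),(338.3,248.2)),tri((322.8,151.5),(342.7,247)))
E
```

```text
[0.77709054 0.18065101 0.04279426] [ 0.74189893 -0.07543172  0.04499291] [ 0.75041982 -0.07662191  0.04769341]
```

Call:
step_arm([
  {"hand": -1, "tz": -0.4},
])

```text
invalid input at $.increments[0]: expected keys tx, ty, tz, ax, ay, az, hand
```

Call:
step_arm([
  {"tx": 0.963, "ty": -0.671, "tz": 0.2, "ax": 0, "ay": 0, "az": 0, "hand": -1},
  {"tx": 0.963, "ty": -0.671, "tz": 0.2, "ax": 0, "ay": 0, "az": 0, "hand": -1},
  {"tx": 0.963, "ty": -0.671, "tz": 0.2, "ax": 0, "ay": 0, "az": 0, "hand": -1},
  {"tx": 0.963, "ty": -0.671, "tz": 0.2, "ax": 0, "ay": 0, "az": 0, "hand": -1},
  {"tx": 0.963, "ty": -0.671, "tz": 0.2, "ax": 0, "ay": 0, "az": 0, "hand": -1},
], grip_force=25)

```text
time_s: 0.72
position: [0.299, -0.4068, 0.2058]
tcp_rot: [0.981, 0.195, -0.0, -0.0]
wrist_force: [0.4, -0.6, -0.3]
finger_gap: -0.0001
finger_force: 0.0
```

Call:
step_arm([
  {"tx": 0.963, "ty": -0.671, "tz": 0.2, "ax": 0, "ay": 0, "az": 0, "hand": -1},
  {"tx": 0.963, "ty": -0.671, "tz": 0.2, "ax": 0, "ay": 0, "az": 0, "hand": -1},
  {"tx": 0.963, "ty": -0.671, "tz": 0.2, "ax": 0, "ay": 0, "az": 0, "hand": -1},
  {"tx": 0.963, "ty": -0.671, "tz": 0.2, "ax": 0, "ay": 0, "az": 0, "hand": -1},
  {"tx": 0.963, "ty": -0.671, "tz": 0.2, "ax": 0, "ay": 0, "az": 0, "hand": -1},
])

```text
time_s: 1.35
position: [0.3782, -0.2834, 0.1808]
tcp_rot: [0.981, 0.195, -0.0, -0.0]
wrist_force: [-0.4, -0.0, -0.1]
finger_gap: -0.0
finger_force: 0.0
```

Call:
step_arm([
  {"tx": 0.963, "ty": -0.671, "tz": 0.2, "ax": 0, "ay": 0, "az": 0, "hand": -1},
  {"tx": 0.963, "ty": -0.671, "tz": 0.2, "ax": 0, "ay": 0, "az": 0, "hand": -1},
  {"tx": 0.963, "ty": -0.671, "tz": 0.2, "ax": 0, "ay": 0, "az": 0, "hand": -1},
  {"tx": 0.963, "ty": -0.671, "tz": 0.2, "ax": 0, "ay": 0, "az": 0, "hand": -1},
  {"tx": 0.963, "ty": -0.671, "tz": 0.2, "ax": 0, "ay": 0, "az": 0, "hand": -1},
])

```text
time_s: 1.98
position: [0.4574, -0.16, 0.1559]
tcp_rot: [0.981, 0.195, -0.0, -0.0]
wrist_force: [0.6, -0.4, 1.3]
finger_gap: -0.0001
finger_force: 0.0
```

Call:
step_arm([
  {"tx": 0.963, "ty": -0.671, "tz": 0.2, "ax": 0, "ay": 0, "az": 0, "hand": -1},
  {"tx": 0.963, "ty": -0.671, "tz": 0.2, "ax": 0, "ay": 0, "az": 0, "hand": -1},
  {"tx": 0.963, "ty": -0.671, "tz": 0.2, "ax": 0, "ay": 0, "az": 0, "hand": -1},
  {"tx": 0.963, "ty": -0.671, "tz": 0.2, "ax": 0, "ay": 0, "az": 0, "hand": -1},
  {"tx": 0.963, "ty": -0.671, "tz": 0.2, "ax": 0, "ay": 0, "az": 0, "hand": -1},
])

```text
time_s: 2.6
position: [0.5366, -0.0366, 0.1308]
tcp_rot: [0.981, 0.195, -0.0, -0.0]
wrist_force: [0.4, -0.2, 0.7]
finger_gap: 0.0001
finger_force: 0.0
```

Call:
step_arm([
  {"tx": 0, "ty": 0, "tz": 0.3, "ax": 0, "ay": 0, "az": 0, "hand": -1},
  {"tx": 0, "ty": 0, "tz": 0, "ax": 0, "ay": 0, "az": 0, "hand": -1},
])

```text
time_s: 2.85
position: [0.535, -0.0377, 0.1228]
tcp_rot: [0.981, 0.195, -0.001, -0.0]
wrist_force: [-0.9, -0.5, 0.7]
finger_gap: -0.0001
finger_force: 0.0
```

Call:
step_arm([
  {"tx": 0, "ty": 0, "tz": 0.5, "ax": 0, "ay": 0, "az": 0, "hand": -1},
  {"tx": 0, "ty": 0, "tz": 0.5, "ax": 0, "ay": 0, "az": 0, "hand": -1},
  {"tx": 0, "ty": 0, "tz": 0, "ax": 0, "ay": 0, "az": 0, "hand": -1},
])

```text
time_s: 3.22
position: [0.5349, -0.0378, 0.0973]
tcp_rot: [0.981, 0.194, -0.002, -0.001]
wrist_force: [0.0, 0.2, 0.2]
finger_gap: 0.0
finger_force: 0.0
```

Call:
step_arm([
  {"tx": 0, "ty": 0, "tz": 0.1, "ax": 0, "ay": 0, "az": 0, "hand": -1},
])

```text
time_s: 3.35
position: [0.5365, -0.0378, 0.0963]
tcp_rot: [0.981, 0.194, 0.0, 0.0]
wrist_force: [-0.5, 0.8, -0.2]
finger_gap: -0.0003
finger_force: 0.0
```

Call:
step_arm([
  {"tx": 0, "ty": 0, "tz": 0.08, "ax": 0, "ay": 0, "az": 0, "hand": -1},
])

```text
time_s: 3.48
position: [0.5367, -0.0376, 0.0945]
tcp_rot: [0.981, 0.195, 0.0, 0.0]
wrist_force: [-0.3, -0.0, 0.2]
finger_gap: 0.0
finger_force: 0.0
```

Call:
step_arm([
  {"tx": 0, "ty": 0, "tz": 0.02, "ax": 0, "ay": 0, "az": 0, "hand": -1},
])

```text
time_s: 3.6
position: [0.5366, -0.0375, 0.0939]
tcp_rot: [0.981, 0.195, 0.0, 0.0]
wrist_force: [0.6, -1.0, 0.3]
finger_gap: -0.0004
finger_force: 0.0
```

Call:
step_arm([
  {"tx": 0, "ty": 0, "tz": 0.02, "ax": 0, "ay": 0, "az": 0, "hand": -1},
])

```text
time_s: 3.72
position: [0.5366, -0.0375, 0.0935]
tcp_rot: [0.981, 0.195, 0.0, 0.0]
wrist_force: [-0.1, 0.4, 0.2]
finger_gap: -0.0003
finger_force: 0.0
```

Call:
step_arm([
  {"tx": 0, "ty": 0, "tz": 0.02, "ax": 0, "ay": 0, "az": 0, "hand": -1},
])

```text
time_s: 3.85
position: [0.5366, -0.0375, 0.0929]
tcp_rot: [0.981, 0.195, 0.0, 0.0]
wrist_force: [-0.2, -0.5, -0.4]
finger_gap: 0.0001
finger_force: 0.0
```

Call:
step_arm([
  {"tx": 0, "ty": 0, "tz": 0.02, "ax": 0, "ay": 0, "az": 0, "hand": -1},
])

```text
time_s: 3.98
position: [0.5365, -0.0375, 0.0924]
tcp_rot: [0.981, 0.195, 0.0, 0.0]
wrist_force: [-0.6, 0.4, 0.7]
finger_gap: -0.0001
finger_force: 0.0
```

Call:
step_arm([
  {"tx": 0, "ty": 0, "tz": 0.02, "ax": 0, "ay": 0, "az": 0, "hand": -1},
])

```text
time_s: 4.1
position: [0.5365, -0.0375, 0.0918]
tcp_rot: [0.981, 0.195, 0.0, -0.0]
wrist_force: [1.2, 0.5, 0.5]
finger_gap: -0.0
finger_force: 0.0
```

Call:
step_arm([
  {"tx": 0, "ty": 0, "tz": 0.02, "ax": 0, "ay": 0, "az": 0, "hand": -1},
])

```text
time_s: 4.22
position: [0.5365, -0.0375, 0.0913]
tcp_rot: [0.981, 0.195, -0.0, -0.0]
wrist_force: [-0.6, -0.4, -0.1]
finger_gap: -0.0001
finger_force: 0.0
```

Call:
step_arm([
  {"tx": 0, "ty": 0, "tz": 0.02, "ax": 0, "ay": 0, "az": 0, "hand": -1},
])

```text
time_s: 4.35
position: [0.5364, -0.0375, 0.0908]
tcp_rot: [0.981, 0.195, -0.0, 0.0]
wrist_force: [-0.9, -0.3, 0.2]
finger_gap: -0.0001
finger_force: 0.0
```

Call:
step_arm([
  {"tx": 0, "ty": 0, "tz": 0.02, "ax": 0, "ay": 0, "az": 0, "hand": -1},
])

```text
time_s: 4.47
position: [0.5364, -0.0375, 0.0903]
tcp_rot: [0.981, 0.195, -0.0, -0.0]
wrist_force: [-0.4, 0.4, -0.0]
finger_gap: -0.0001
finger_force: 0.0
```

Call:
step_arm([
  {"tx": 0, "ty": 0, "tz": 0.02, "ax": 0, "ay": 0, "az": 0, "hand": -1},
])

```text
time_s: 4.6
position: [0.5364, -0.0375, 0.0898]
tcp_rot: [0.981, 0.195, -0.0, 0.0]
wrist_force: [0.1, 0.6, -0.4]
finger_gap: 0.0003
finger_force: 0.0
```

Call:
step_arm([
  {"tx": 0, "ty": 0, "tz": 0.02, "ax": 0, "ay": 0, "az": 0, "hand": -1},
])

```text
time_s: 4.72
position: [0.5365, -0.0376, 0.0894]
tcp_rot: [0.981, 0.195, 0.0, 0.0]
wrist_force: [-0.9, -0.6, 4.4]
finger_gap: -0.0
finger_force: 1.6
```

Call:
step_arm([
  {"tx": 0, "ty": 0, "tz": 0.02, "ax": 0, "ay": 0, "az": 0, "hand": -1},
])

```text
time_s: 4.85
position: [0.5364, -0.0376, 0.0892]
tcp_rot: [0.981, 0.195, 0.0, 0.0]
wrist_force: [-1.9, -0.5, 7.0]
finger_gap: -0.0
finger_force: 2.9
```

Call:
step_arm([
  {"tx": 0, "ty": 0, "tz": 0.02, "ax": 0, "ay": 0, "az": 0, "hand": -1},
])

```text
time_s: 4.97
position: [0.5363, -0.0378, 0.0889]
tcp_rot: [0.981, 0.195, -0.0, 0.0]
wrist_force: [-2.2, -0.1, 5.5]
finger_gap: -0.0001
finger_force: 3.3
```

Call:
step_arm([
  {"tx": 0, "ty": 0, "tz": 0.02, "ax": 0, "ay": 0, "az": 0, "hand": -1},
])

```text
time_s: 5.1
position: [0.5361, -0.038, 0.0884]
tcp_rot: [0.981, 0.195, -0.0, 0.0]
wrist_force: [-2.6, -2.6, 7.7]
finger_gap: -0.0
finger_force: 3.7
```

Call:
step_arm([
  {"tx": 0, "ty": 0, "tz": 0.02, "ax": 0, "ay": 0, "az": 0, "hand": -1},
])

```text
time_s: 5.22
position: [0.536, -0.0382, 0.088]
tcp_rot: [0.981, 0.195, -0.0, 0.001]
wrist_force: [-3.9, -2.7, 8.7]
finger_gap: -0.0
finger_force: 4.1
```

Call:
step_arm([
  {"tx": 0, "ty": 0, "tz": 0.02, "ax": 0, "ay": 0, "az": 0, "hand": -1},
])

```text
time_s: 5.35
position: [0.5359, -0.0385, 0.0876]
tcp_rot: [0.981, 0.195, -0.0, 0.001]
wrist_force: [-3.1, -3.6, 8.5]
finger_gap: -0.0001
finger_force: 4.4
```

Call:
step_arm([
  {"tx": 0, "ty": 0, "tz": 0.02, "ax": 0, "ay": 0, "az": 0, "hand": -1},
])

```text
time_s: 5.48
position: [0.5357, -0.0387, 0.0872]
tcp_rot: [0.981, 0.195, -0.001, 0.001]
wrist_force: [-3.7, -3.5, 10.1]
finger_gap: -0.0003
finger_force: 4.9
```

Call:
step_arm([
  {"tx": 0, "ty": 0, "tz": 0.02, "ax": 0, "ay": 0, "az": 0, "hand": -1},
])

```text
time_s: 5.6
position: [0.5356, -0.0389, 0.0867]
tcp_rot: [0.981, 0.195, -0.001, 0.001]
wrist_force: [-4.8, -5.6, 10.3]
finger_gap: 0.0001
finger_force: 5.3
```

Call:
step_arm([
  {"tx": 0, "ty": 0, "tz": 0.02, "ax": 0, "ay": 0, "az": 0, "hand": -1},
])

```text
time_s: 5.72
position: [0.5355, -0.0391, 0.0864]
tcp_rot: [0.981, 0.195, -0.001, 0.001]
wrist_force: [-5.6, -6.1, 12.6]
finger_gap: 0.0001
finger_force: 6.4
```

Call:
step_arm([
  {"tx": 0, "ty": 0, "tz": 0.02, "ax": 0, "ay": 0, "az": 0, "hand": -1},
])

```text
time_s: 5.85
position: [0.5354, -0.0392, 0.0861]
tcp_rot: [0.981, 0.195, -0.001, 0.001]
wrist_force: [-6.5, -5.6, 15.0]
finger_gap: 0.0
finger_force: 7.3
```

Call:
step_arm([
  {"tx": 0, "ty": 0, "tz": -0.06, "ax": 0, "ay": 0, "az": 0, "hand": -1},
  {"tx": 0, "ty": 0, "tz": -0.06, "ax": 0, "ay": 0, "az": 0, "hand": -1},
  {"tx": 0, "ty": 0, "tz": -0.1, "ax": 0, "ay": 0, "az": 0, "hand": -1},
  {"tx": 0, "ty": 0, "tz": -0.1, "ax": 0, "ay": 0, "az": 0, "hand": -1},
  {"tx": 0, "ty": 0, "tz": 0, "ax": 0, "ay": 0, "az": 0, "hand": -1},
])

```text
time_s: 6.48
position: [0.5366, -0.0375, 0.0928]
tcp_rot: [0.981, 0.195, 0.0, 0.0]
wrist_force: [-0.1, -0.2, 0.2]
finger_gap: -0.0003
finger_force: 0.0
```

Call:
step_arm([
  {"tx": 0, "ty": 0, "tz": 0.02, "ax": 0, "ay": 0, "az": 0, "hand": -1},
  {"tx": 0, "ty": 0, "tz": 0.02, "ax": 0, "ay": 0, "az": 0, "hand": -1},
  {"tx": 0, "ty": 0, "tz": 0.02, "ax": 0, "ay": 0, "az": 0, "hand": -1},
  {"tx": 0, "ty": 0, "tz": 0.02, "ax": 0, "ay": 0, "az": 0, "hand": -1},
])

```text
time_s: 6.98
position: [0.5364, -0.0375, 0.0907]
tcp_rot: [0.981, 0.195, -0.0, -0.0]
wrist_force: [0.4, 0.7, -0.1]
finger_gap: -0.0002
finger_force: 0.0
```

Call:
step_arm([
  {"tx": 0, "ty": 0, "tz": 0.02, "ax": 0, "ay": 0, "az": 0, "hand": -1},
])

```text
time_s: 7.1
position: [0.5365, -0.0375, 0.0902]
tcp_rot: [0.981, 0.195, -0.0, -0.0]
wrist_force: [0.8, 0.6, -0.2]
finger_gap: -0.0001
finger_force: 0.0
```

Call:
step_arm([
  {"tx": 0, "ty": 0, "tz": 0.02, "ax": 0, "ay": 0, "az": 0, "hand": -1},
])

```text
time_s: 7.22
position: [0.5365, -0.0375, 0.0898]
tcp_rot: [0.981, 0.195, 0.0, -0.0]
wrist_force: [-0.4, 0.2, 1.4]
finger_gap: 0.0
finger_force: 0.0
```

Call:
step_arm([
  {"tx": 0, "ty": 0, "tz": 0.02, "ax": 0, "ay": 0, "az": 0, "hand": -1},
])

```text
time_s: 7.35
position: [0.5365, -0.0376, 0.0894]
tcp_rot: [0.981, 0.195, 0.0, 0.0]
wrist_force: [-1.4, -0.6, 3.6]
finger_gap: -0.0002
finger_force: 1.6
```

Call:
step_arm([
  {"tx": -0.013, "ty": 0.009, "tz": 0.02, "ax": 0, "ay": 0, "az": 0, "hand": -1},
])

```text
time_s: 7.48
position: [0.5364, -0.0377, 0.0892]
tcp_rot: [0.981, 0.195, 0.0, -0.0]
wrist_force: [-0.1, 0.1, 4.3]
finger_gap: 0.0002
finger_force: 2.3
```

Call:
step_arm([
  {"tx": -0.013, "ty": 0.009, "tz": 0.02, "ax": 0, "ay": 0, "az": 0, "hand": -1},
])

```text
time_s: 7.6
position: [0.5362, -0.0381, 0.0887]
tcp_rot: [0.981, 0.195, 0.0, -0.0]
wrist_force: [-1.0, 0.6, 4.5]
finger_gap: -0.0
finger_force: 2.3
```

Call:
step_arm([
  {"tx": -0.013, "ty": 0.009, "tz": 0.02, "ax": 0, "ay": 0, "az": 0, "hand": -1},
])

```text
time_s: 7.72
position: [0.5359, -0.0385, 0.0881]
tcp_rot: [0.981, 0.195, 0.0, 0.0]
wrist_force: [-0.8, 0.6, 4.2]
finger_gap: 0.0002
finger_force: 2.4
```

Call:
step_arm([
  {"tx": -0.013, "ty": 0.009, "tz": 0.02, "ax": 0, "ay": 0, "az": 0, "hand": -1},
])

```text
time_s: 7.85
position: [0.5356, -0.0389, 0.0875]
tcp_rot: [0.981, 0.195, 0.0, 0.0]
wrist_force: [-1.1, -0.1, 5.5]
finger_gap: 0.0003
finger_force: 2.5
```

Call:
step_arm([
  {"tx": -0.013, "ty": 0.009, "tz": 0.02, "ax": 0, "ay": 0, "az": 0, "hand": -1},
])

```text
time_s: 7.98
position: [0.5354, -0.0393, 0.0869]
tcp_rot: [0.981, 0.195, 0.0, 0.0]
wrist_force: [-2.1, 0.2, 3.9]
finger_gap: 0.0002
finger_force: 2.6
```

Call:
step_arm([
  {"tx": -0.013, "ty": 0.009, "tz": 0.02, "ax": 0, "ay": 0, "az": 0, "hand": -1},
])

```text
time_s: 8.1
position: [0.5352, -0.0396, 0.0864]
tcp_rot: [0.981, 0.195, 0.0, 0.0]
wrist_force: [-1.5, 1.3, 6.2]
finger_gap: 0.0
finger_force: 3.5
```

Call:
step_arm([
  {"tx": 0, "ty": 0, "tz": 0.02, "ax": 0, "ay": 0, "az": 0, "hand": -1},
])

```text
time_s: 8.22
position: [0.5352, -0.0397, 0.0862]
tcp_rot: [0.981, 0.195, 0.0, 0.0]
wrist_force: [-2.4, 0.2, 9.5]
finger_gap: 0.0
finger_force: 4.6
```

Call:
step_arm([
  {"tx": 0, "ty": 0, "tz": 0.02, "ax": 0, "ay": 0, "az": 0, "hand": -1},
])

```text
time_s: 8.35
position: [0.5351, -0.0398, 0.0859]
tcp_rot: [0.981, 0.195, -0.0, 0.0]
wrist_force: [-4.2, -0.5, 11.9]
finger_gap: -0.0001
finger_force: 5.6
```

Call:
step_arm([
  {"tx": 0.026, "ty": -0.018, "tz": -0.06, "ax": 0, "ay": 0, "az": 0, "hand": -1},
  {"tx": 0.026, "ty": -0.018, "tz": -0.06, "ax": 0, "ay": 0, "az": 0, "hand": -1},
  {"tx": 0.026, "ty": -0.018, "tz": -0.14, "ax": 0, "ay": 0, "az": 0, "hand": -1},
  {"tx": 0, "ty": 0, "tz": -1, "ax": 0, "ay": 0, "az": 0, "hand": -1},
  {"tx": 0, "ty": 0, "tz": -0.4, "ax": 0, "ay": 0, "az": -1, "hand": 0.4},
])

```text
time_s: 8.98
position: [0.537, -0.0376, 0.1274]
tcp_rot: [0.96, 0.282, 0.0, 0.0]
wrist_force: [-0.7, -0.7, 0.4]
finger_gap: 0.0173
finger_force: 0.0
```

Call:
step_arm([
  {"tx": 0, "ty": 0, "tz": 0, "ax": 0, "ay": 0, "az": -1, "hand": 0.4},
  {"tx": 0, "ty": 0, "tz": 0, "ax": 0, "ay": 0, "az": -1, "hand": 0.4},
  {"tx": 0, "ty": 0, "tz": 0, "ax": 0, "ay": 0, "az": -1, "hand": 0.4},
  {"tx": 0, "ty": 0, "tz": 0, "ax": 0, "ay": 0, "az": -1, "hand": 0.4},
  {"tx": 0, "ty": 0, "tz": 0, "ax": 0, "ay": 0, "az": -1, "hand": 0.4},
])

```text
time_s: 9.6
position: [0.5362, -0.0376, 0.1263]
tcp_rot: [0.75, 0.661, -0.0, -0.0]
wrist_force: [-0.3, 0.2, -0.3]
finger_gap: 0.0601
finger_force: 0.0
```

Call:
step_arm([
  {"tx": 0, "ty": 0, "tz": 0, "ax": 0, "ay": 0, "az": -1, "hand": 0.4},
  {"tx": 0, "ty": 0, "tz": 0, "ax": 0, "ay": 0, "az": -1, "hand": 0.4},
  {"tx": 0, "ty": 0, "tz": 0, "ax": 0, "ay": 0, "az": -1, "hand": 0.4},
  {"tx": 0, "ty": 0, "tz": 0, "ax": 0, "ay": 0, "az": -1, "hand": 0.4},
  {"tx": 0, "ty": 0, "tz": 0, "ax": 0, "ay": 0, "az": 0, "hand": 0.4},
])

```text
time_s: 10.22
position: [0.5362, -0.0375, 0.1263]
tcp_rot: [0.482, 0.876, -0.0, -0.0]
wrist_force: [-0.2, 0.2, 0.1]
finger_gap: 0.0598
finger_force: 0.0
```

```bash
cat > o.py <<'E'
from workcell import telemetry
o=telemetry.observe()
import numpy as np
np.set_printoptions(precision=4,suppress=True)
q=o['tcp_rot'];print(o['time_s'],o['qpos'],o['position'],2*np.arctan2(q[1],q[0]),o['wrist_force'],o['torque'],o['finger_gap'],o['finger_force'])
E
python3 o.py
```

```text
10.225 [-0.1484  0.359   1.726  -0.0001  1.0576 -0.7128] [ 0.5362 -0.0375  0.1263] 2.135295350338809 [-0.1556  0.2031  0.13  ] [-0.0009 -0.0593 -0.0081] 0.05983189409303841 0.0
```

Call:
step_arm([
  {"tx": 0, "ty": 0, "tz": 0.8, "ax": 0, "ay": 0, "az": 0, "hand": 0.4},
  {"tx": 0, "ty": 0, "tz": 0.8, "ax": 0, "ay": 0, "az": 0, "hand": 0.4},
  {"tx": 0, "ty": 0, "tz": 0.7, "ax": 0, "ay": 0, "az": 0, "hand": 0.4},
  {"tx": 0, "ty": 0, "tz": 0.35, "ax": 0, "ay": 0, "az": 0, "hand": 0.4},
  {"tx": 0, "ty": 0, "tz": 0, "ax": 0, "ay": 0, "az": 0, "hand": 0.4},
], grip_force=25)

```text
time_s: 10.85
position: [0.536, -0.0374, 0.0599]
tcp_rot: [0.482, 0.876, -0.0, -0.001]
wrist_force: [1.3, -0.0, 1.0]
finger_gap: 0.0597
finger_force: 0.0
```

Call:
step_arm([
  {"tx": 0, "ty": 0, "tz": 0, "ax": 0, "ay": 0, "az": 0, "hand": -0.2},
  {"tx": 0, "ty": 0, "tz": 0, "ax": 0, "ay": 0, "az": 0, "hand": -0.3},
  {"tx": 0, "ty": 0, "tz": 0, "ax": 0, "ay": 0, "az": 0, "hand": -0.3},
])

```text
time_s: 11.22
position: [0.5368, -0.0377, 0.0613]
tcp_rot: [0.481, 0.876, 0.0, 0.001]
wrist_force: [-0.9, -0.6, 3.1]
finger_gap: 0.0354
finger_force: 25.3
```

```bash
python3 o.py
```

```text
11.225 [-0.1485  0.4425  1.7969 -0.0003  0.9008 -0.7145] [ 0.5368 -0.0377  0.0613] 2.13695470881883 [-0.9111 -0.6379  3.1292] [-0.1644  0.0344 -0.0744] 0.03541171054958383 25.31867355108261
```

Call:
step_arm([
  {"tx": 0, "ty": 0, "tz": -0.02, "ax": 0, "ay": 0, "az": 0.5, "hand": -0.3},
  {"tx": 0, "ty": 0, "tz": 0, "ax": 0, "ay": 0, "az": 1, "hand": -0.3},
  {"tx": 0, "ty": 0, "tz": 0, "ax": 0, "ay": 0, "az": 1, "hand": -0.3},
  {"tx": 0, "ty": 0, "tz": 0, "ax": 0, "ay": 0, "az": 1, "hand": -0.3},
  {"tx": 0, "ty": 0, "tz": 0, "ax": 0, "ay": 0, "az": 1, "hand": -0.3},
])

```text
time_s: 11.85
position: [0.536, -0.0378, 0.0614]
tcp_rot: [0.782, 0.623, -0.0, 0.0]
wrist_force: [-1.7, -1.5, 1.6]
finger_gap: 0.0355
finger_force: 25.3
```

Call:
step_arm([
  {"tx": 0, "ty": 0, "tz": 0, "ax": 0, "ay": 0, "az": 1, "hand": -0.3},
  {"tx": 0, "ty": 0, "tz": 0, "ax": 0, "ay": 0, "az": 1, "hand": -0.3},
  {"tx": 0, "ty": 0, "tz": 0, "ax": 0, "ay": 0, "az": 1, "hand": -0.3},
  {"tx": 0, "ty": 0, "tz": 0, "ax": 0, "ay": 0, "az": 1, "hand": -0.3},
  {"tx": 0, "ty": 0, "tz": 0, "ax": 0, "ay": 0, "az": 0.95, "hand": -0.3},
])

```text
time_s: 12.48
position: [0.5353, -0.0374, 0.0613]
tcp_rot: [0.971, 0.239, -0.001, -0.0]
wrist_force: [-3.3, 0.4, 3.0]
finger_gap: 0.0354
finger_force: 25.4
```

Call:
step_arm([
  {"tx": 0, "ty": 0, "tz": 0, "ax": 0, "ay": 0, "az": 0, "hand": -0.3},
  {"tx": 0, "ty": 0, "tz": 0, "ax": 0, "ay": 0, "az": 0, "hand": -0.3},
])

```text
time_s: 12.72
position: [0.5353, -0.0374, 0.0612]
tcp_rot: [0.97, 0.243, -0.001, -0.0]
wrist_force: [-5.3, 0.2, 4.9]
finger_gap: 0.0353
finger_force: 25.6
```

```bash
python3 o.py
```

```text
12.725 [-0.1484  0.4422  1.7979 -0.0001  0.9034  0.932 ] [ 0.5353 -0.0374  0.0612] 0.4904768102917573 [-5.2512  0.2339  4.8506] [ 0.0088  0.655  -0.0092] 0.035323897393000396 25.62903195619583
```

Call:
step_arm([
  {"tx": 0, "ty": 0, "tz": 0, "ax": 0, "ay": 0, "az": 0, "hand": 0.3},
  {"tx": 0, "ty": 0, "tz": 0, "ax": 0, "ay": 0, "az": 0, "hand": 0.3},
  {"tx": 0, "ty": 0, "tz": 0, "ax": 0, "ay": 0, "az": 0, "hand": 0.3},
  {"tx": 0, "ty": 0, "tz": -1, "ax": 0, "ay": 0, "az": 0, "hand": 0.3},
  {"tx": 0, "ty": 0, "tz": -0.6, "ax": 0, "ay": 0, "az": 0, "hand": 0.3},
])

```text
time_s: 13.35
position: [0.5372, -0.0376, 0.1019]
tcp_rot: [0.97, 0.242, 0.001, 0.0]
wrist_force: [-0.6, 0.5, 0.7]
finger_gap: 0.0556
finger_force: 0.0
```

Call:
step_arm([
  {"tx": 0, "ty": 0, "tz": 0, "ax": 0, "ay": 0, "az": 0, "hand": -1},
  {"tx": 0, "ty": 0, "tz": 0, "ax": 0, "ay": 0, "az": 0, "hand": -1},
  {"tx": 0, "ty": 0, "tz": 0, "ax": 0, "ay": 0, "az": 0, "hand": -1},
  {"tx": 0, "ty": 0, "tz": 0, "ax": 0, "ay": 0, "az": 0, "hand": -1},
])

```text
time_s: 13.85
position: [0.536, -0.0375, 0.1004]
tcp_rot: [0.97, 0.242, -0.001, -0.0]
wrist_force: [-0.6, 0.1, 0.1]
finger_gap: 0.0
finger_force: 0.0
```

```bash
python3 o.py;  python3 - <<'E'
from workcell import viewer
import cv2,pickle,numpy as np
T0=pickle.load(open('top.pkl','rb'))['frame'];d=viewer.get_image('top');pickle.dump(d,open('top1.pkl','wb'))
d2=viewer.get_image('side');pickle.dump(d2,open('side1.pkl','wb'));S=d2['frame']
def c(F,x,y,w=40): return cv2.resize(F[y:y+w,x:x+w],(300,300),interpolation=cv2.INTER_CUBIC)
cv2.imwrite('pics/crop2.png',np.hstack([c(d['frame'],290,225),c(S,210,228)])[:,:,::-1])
E
```

```text
13.85 [-0.1484  0.3905  1.7559 -0.      0.9964  0.9346] [ 0.536  -0.0375  0.1004] 0.4878240465104701 [-0.5826  0.0706  0.061 ] [-0.0067 -0.0007 -0.0162] 2.058707393436639e-05 0.0
```

View pics/crop2.png

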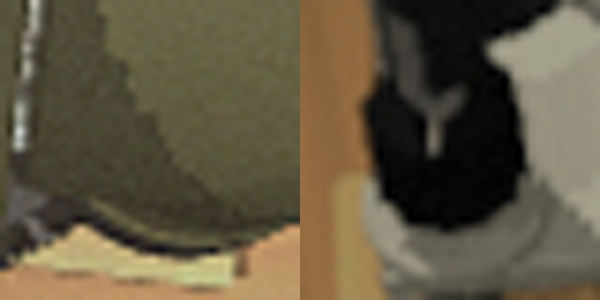

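The side crop shows the right knob's mark at about (432,130) in the crop, now pointing towards the camera. It has turned about 94° clockwise without slipping. Next I'll press-test that corner.

Call:
step_arm([
  {"tx": 0, "ty": 0, "tz": 0.2, "ax": 0, "ay": 0, "az": 0, "hand": -1},
  {"tx": 0, "ty": 0, "tz": 0.2, "ax": 0, "ay": 0, "az": 0, "hand": -1},
  {"tx": 0, "ty": 0, "tz": 0, "ax": 0, "ay": 0, "az": 0, "hand": -1},
])

```text
time_s: 14.32
position: [0.5359, -0.0374, 0.0904]
tcp_rot: [0.97, 0.241, -0.001, -0.0]
wrist_force: [0.6, 0.3, 0.2]
finger_gap: 0.0
finger_force: 0.0
```

Call:
step_arm([
  {"tx": 0, "ty": 0, "tz": 0.02, "ax": 0, "ay": 0, "az": 0, "hand": -1},
])

```text
time_s: 14.45
position: [0.5365, -0.0375, 0.0905]
tcp_rot: [0.97, 0.241, -0.0, -0.0]
wrist_force: [-0.2, -0.0, 0.3]
finger_gap: -0.0004
finger_force: 0.0
```

Call:
step_arm([
  {"tx": 0, "ty": 0, "tz": 0.02, "ax": 0, "ay": 0, "az": 0, "hand": -1},
])

```text
time_s: 14.58
position: [0.5366, -0.0375, 0.0901]
tcp_rot: [0.97, 0.241, 0.0, 0.0]
wrist_force: [0.3, 0.5, 0.4]
finger_gap: -0.0004
finger_force: 0.0
```

Call:
step_arm([
  {"tx": 0, "ty": 0, "tz": 0.02, "ax": 0, "ay": 0, "az": 0, "hand": -1},
])

```text
time_s: 14.7
position: [0.5365, -0.0375, 0.0897]
tcp_rot: [0.97, 0.241, 0.0, 0.0]
wrist_force: [-0.6, 0.2, -0.4]
finger_gap: 0.0001
finger_force: 0.0
```

Call:
step_arm([
  {"tx": 0, "ty": 0, "tz": 0.02, "ax": 0, "ay": 0, "az": 0, "hand": -1},
])

```text
time_s: 14.82
position: [0.5366, -0.0376, 0.0894]
tcp_rot: [0.97, 0.242, 0.0, 0.0]
wrist_force: [-0.6, 0.4, 5.2]
finger_gap: -0.0
finger_force: 2.3
```

Call:
step_arm([
  {"tx": -0.005, "ty": 0.003, "tz": 0.02, "ax": 0, "ay": 0, "az": 0, "hand": -1},
])

```text
time_s: 14.95
position: [0.5366, -0.0377, 0.0892]
tcp_rot: [0.97, 0.242, 0.0, 0.0]
wrist_force: [-2.4, -0.1, 8.2]
finger_gap: 0.0002
finger_force: 3.7
```

Call:
step_arm([
  {"tx": -0.005, "ty": 0.003, "tz": 0.02, "ax": 0, "ay": 0, "az": 0, "hand": -1},
])

```text
time_s: 15.08
position: [0.5365, -0.0378, 0.089]
tcp_rot: [0.97, 0.241, 0.0, 0.0]
wrist_force: [-2.0, 0.2, 9.1]
finger_gap: -0.0002
finger_force: 4.4
```

Call:
step_arm([
  {"tx": -0.005, "ty": 0.003, "tz": 0.02, "ax": 0, "ay": 0, "az": 0, "hand": -1},
])

```text
time_s: 15.2
position: [0.5364, -0.038, 0.0887]
tcp_rot: [0.97, 0.241, 0.0, 0.0]
wrist_force: [-2.5, 0.7, 10.3]
finger_gap: 0.0001
finger_force: 5.3
```

Call:
step_arm([
  {"tx": -0.005, "ty": 0.003, "tz": 0.02, "ax": 0, "ay": 0, "az": 0, "hand": -1},
])

```text
time_s: 15.32
position: [0.5363, -0.0381, 0.0884]
tcp_rot: [0.97, 0.242, 0.0, 0.0]
wrist_force: [-3.3, -0.3, 12.7]
finger_gap: -0.0
finger_force: 6.1
```

Call:
step_arm([
  {"tx": -0.005, "ty": 0.003, "tz": 0.02, "ax": 0, "ay": 0, "az": 0, "hand": -1},
])

```text
time_s: 15.45
position: [0.5362, -0.0383, 0.0882]
tcp_rot: [0.97, 0.242, 0.0, 0.0]
wrist_force: [-4.1, 0.4, 13.7]
finger_gap: -0.0002
finger_force: 6.9
```

Call:
step_arm([
  {"tx": 0.025, "ty": -0.015, "tz": -0.1, "ax": 0, "ay": 0, "az": 0, "hand": -1},
  {"tx": 0, "ty": 0, "tz": -0.6, "ax": 0, "ay": 0, "az": 0, "hand": -1},
  {"tx": 0.7, "ty": -0.975, "tz": -0.5, "ax": 0, "ay": 0, "az": 0, "hand": -1},
  {"tx": 0.7, "ty": -0.975, "tz": 0, "ax": 0, "ay": 0, "az": 0, "hand": -1},
  {"tx": 0.7, "ty": -0.975, "tz": 0, "ax": 0, "ay": 0, "az": 0, "hand": -1},
])

```text
time_s: 16.08
position: [0.5491, 0.0524, 0.1175]
tcp_rot: [0.97, 0.241, 0.001, 0.0]
wrist_force: [0.2, -0.7, -0.3]
finger_gap: 0.0001
finger_force: 0.0
```

Call:
step_arm([
  {"tx": 0.7, "ty": -0.975, "tz": 0, "ax": 0, "ay": 0, "az": 0, "hand": -1},
  {"tx": 0.7, "ty": -0.975, "tz": 0, "ax": 0, "ay": 0, "az": 0, "hand": -1},
  {"tx": 0.7, "ty": -0.975, "tz": 0, "ax": 0, "ay": 0, "az": 0, "hand": -1},
  {"tx": 0.7, "ty": -0.975, "tz": 0, "ax": 0, "ay": 0, "az": 0, "hand": -1},
  {"tx": 0.7, "ty": -0.975, "tz": 0, "ax": 0, "ay": 0, "az": 0, "hand": -1},
])

```text
time_s: 16.7
position: [0.569, 0.2014, 0.1172]
tcp_rot: [0.97, 0.241, 0.0, 0.0]
wrist_force: [0.1, -0.5, 0.4]
finger_gap: -0.0002
finger_force: 0.0
```

Call:
step_arm([
  {"tx": 0, "ty": 0, "tz": 0, "ax": 0, "ay": 0, "az": 0, "hand": -1},
  {"tx": 0, "ty": 0, "tz": 0, "ax": 0, "ay": 0, "az": 0, "hand": -1},
])

```text
time_s: 16.95
position: [0.5685, 0.2, 0.1167]
tcp_rot: [0.97, 0.242, -0.0, 0.0]
wrist_force: [-0.4, 0.2, -0.1]
finger_gap: 0.0001
finger_force: 0.0
```

```bash
python3 o.py;  python3 - <<'E'
from workcell import viewer
import cv2,pickle,numpy as np
d=viewer.get_image('top')
cv2.imwrite('pics/top2.png',d['frame'][120:280,140:380,::-1].repeat(3,0).repeat(3,1))
E
```

```text
16.95 [ 0.2685  0.4482  1.5953 -0.0006  1.0985  1.3512] [0.5685 0.2    0.1167] 0.48834148161851876 [-0.3633  0.1594 -0.072 ] [-0.04   -0.0588 -0.0151] 7.128590761853356e-05 0.0
```

View pics/top2.png

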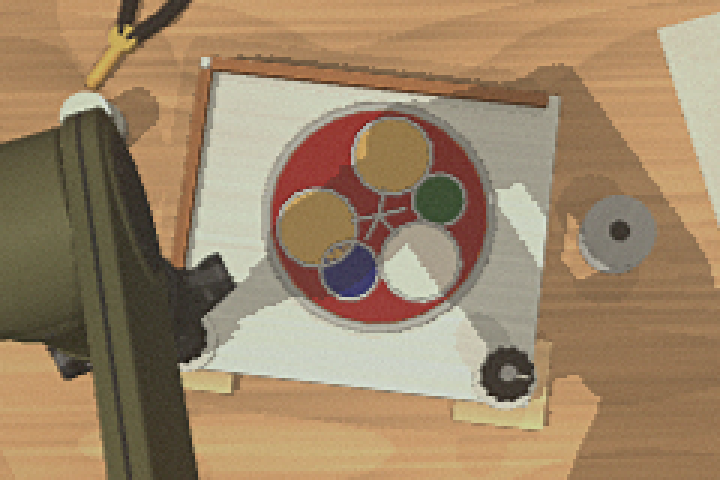

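Call:
step_arm([
  {"tx": 0, "ty": 0, "tz": 0.5, "ax": 0, "ay": 0, "az": 0, "hand": -1},
  {"tx": 0, "ty": 0, "tz": 0.5, "ax": 0, "ay": 0, "az": 0, "hand": -1},
  {"tx": 0, "ty": 0, "tz": 0, "ax": 0, "ay": 0, "az": 0, "hand": -1},
])

```text
time_s: 17.38
position: [0.568, 0.1995, 0.0901]
tcp_rot: [0.97, 0.241, -0.001, 0.0]
wrist_force: [0.8, 0.1, -0.5]
finger_gap: 0.0
finger_force: 0.0
```

Call:
step_arm([
  {"tx": 0, "ty": 0, "tz": 0.02, "ax": 0, "ay": 0, "az": 0, "hand": -1},
  {"tx": 0, "ty": 0, "tz": 0.02, "ax": 0, "ay": 0, "az": 0, "hand": -1},
])

```text
time_s: 17.62
position: [0.5687, 0.2004, 0.0906]
tcp_rot: [0.97, 0.241, -0.0, -0.0]
wrist_force: [-0.2, -0.4, -0.0]
finger_gap: -0.0001
finger_force: 0.0
```

Call:
step_arm([
  {"tx": 0, "ty": 0, "tz": 0.02, "ax": 0, "ay": 0, "az": 0, "hand": -1},
])

```text
time_s: 17.75
position: [0.5688, 0.2005, 0.0902]
tcp_rot: [0.97, 0.242, 0.0, -0.0]
wrist_force: [-0.8, 0.2, -0.3]
finger_gap: -0.0001
finger_force: 0.0
```

Call:
step_arm([
  {"tx": 0, "ty": 0, "tz": 0.02, "ax": 0, "ay": 0, "az": 0, "hand": -1},
])

```text
time_s: 17.88
position: [0.5688, 0.2005, 0.0897]
tcp_rot: [0.97, 0.242, 0.0, -0.0]
wrist_force: [0.6, 0.6, 1.6]
finger_gap: -0.0001
finger_force: 0.0
```

Call:
step_arm([
  {"tx": 0, "ty": 0, "tz": 0.02, "ax": 0, "ay": 0, "az": 0, "hand": -1},
])

```text
time_s: 18.0
position: [0.5688, 0.2005, 0.0894]
tcp_rot: [0.97, 0.241, 0.0, -0.0]
wrist_force: [-1.1, -0.4, 3.5]
finger_gap: 0.0003
finger_force: 1.9
```

Call:
step_arm([
  {"tx": 0, "ty": 0, "tz": 0.02, "ax": 0, "ay": 0, "az": 0, "hand": -1},
])

```text
time_s: 18.12
position: [0.5688, 0.2006, 0.0892]
tcp_rot: [0.97, 0.241, 0.0, -0.0]
wrist_force: [-0.8, 0.4, 5.2]
finger_gap: 0.0
finger_force: 3.1
```

Call:
step_arm([
  {"tx": 0.003, "ty": -0.016, "tz": 0.02, "ax": 0, "ay": 0, "az": 0, "hand": -1},
])

```text
time_s: 18.25
position: [0.5687, 0.2009, 0.0888]
tcp_rot: [0.97, 0.241, 0.0, -0.0]
wrist_force: [-1.1, 0.0, 5.5]
finger_gap: 0.0001
finger_force: 2.9
```

Call:
step_arm([
  {"tx": 0.003, "ty": -0.016, "tz": 0.02, "ax": 0, "ay": 0, "az": 0, "hand": -1},
])

```text
time_s: 18.38
position: [0.5686, 0.2013, 0.0884]
tcp_rot: [0.97, 0.242, 0.0, -0.0]
wrist_force: [-1.8, 0.1, 4.7]
finger_gap: -0.0001
finger_force: 2.9
```

Call:
step_arm([
  {"tx": 0.003, "ty": -0.016, "tz": 0.02, "ax": 0, "ay": 0, "az": 0, "hand": -1},
])

```text
time_s: 18.5
position: [0.5685, 0.2017, 0.0879]
tcp_rot: [0.97, 0.241, 0.0, -0.0]
wrist_force: [-0.9, -0.3, 5.6]
finger_gap: -0.0001
finger_force: 2.9
```

Call:
step_arm([
  {"tx": 0.003, "ty": -0.016, "tz": 0.02, "ax": 0, "ay": 0, "az": 0, "hand": -1},
])

```text
time_s: 18.62
position: [0.5684, 0.202, 0.0875]
tcp_rot: [0.97, 0.242, 0.0, 0.0]
wrist_force: [-1.7, -0.9, 7.3]
finger_gap: 0.0006
finger_force: 3.6
```

Call:
step_arm([
  {"tx": 0.003, "ty": -0.016, "tz": 0.02, "ax": 0, "ay": 0, "az": 0, "hand": -1},
])

```text
time_s: 18.75
position: [0.5683, 0.2023, 0.0871]
tcp_rot: [0.97, 0.242, 0.0, 0.0]
wrist_force: [-1.4, -1.5, 8.2]
finger_gap: -0.0001
finger_force: 4.2
```

Call:
step_arm([
  {"tx": 0.003, "ty": -0.016, "tz": 0.02, "ax": 0, "ay": 0, "az": 0, "hand": -1},
])

```text
time_s: 18.88
position: [0.5683, 0.2025, 0.0868]
tcp_rot: [0.97, 0.242, 0.001, 0.0]
wrist_force: [-2.2, -1.6, 9.9]
finger_gap: 0.0001
finger_force: 4.8
```

Call:
step_arm([
  {"tx": 0, "ty": 0, "tz": 0, "ax": 0, "ay": 0, "az": 0, "hand": -1},
  {"tx": 0, "ty": 0, "tz": 0, "ax": 0, "ay": 0, "az": 0, "hand": -1},
  {"tx": 0, "ty": 0, "tz": 0, "ax": 0, "ay": 0, "az": 0, "hand": -1},
])

```text
time_s: 19.25
position: [0.5683, 0.2024, 0.087]
tcp_rot: [0.97, 0.242, 0.001, 0.0]
wrist_force: [-1.7, -2.1, 8.3]
finger_gap: -0.0002
finger_force: 4.5
```

Call:
step_arm([
  {"tx": 0, "ty": 0, "tz": 0.02, "ax": 0, "ay": 0, "az": 0, "hand": -1},
  {"tx": 0, "ty": 0, "tz": 0, "ax": 0, "ay": 0, "az": 0, "hand": -1},
])

```text
time_s: 19.5
position: [0.5683, 0.2025, 0.0867]
tcp_rot: [0.97, 0.242, 0.001, 0.0]
wrist_force: [-3.0, -1.0, 11.3]
finger_gap: 0.0001
finger_force: 5.3
```

Call:
step_arm([
  {"tx": -0.009, "ty": 0.048, "tz": -0.06, "ax": 0, "ay": 0, "az": 0, "hand": -1},
  {"tx": -0.009, "ty": 0.048, "tz": -0.06, "ax": 0, "ay": 0, "az": 0, "hand": -1},
  {"tx": 0, "ty": 0, "tz": -0.08, "ax": 0, "ay": 0, "az": 0, "hand": -1},
  {"tx": 0, "ty": 0, "tz": 0, "ax": 0, "ay": 0, "az": 0, "hand": -1},
])

```text
time_s: 20.0
position: [0.5688, 0.2003, 0.0901]
tcp_rot: [0.97, 0.242, 0.0, 0.0]
wrist_force: [0.3, -0.5, -0.7]
finger_gap: -0.0001
finger_force: 0.0
```

Call:
step_arm([
  {"tx": 0, "ty": 0, "tz": 0.01, "ax": 0, "ay": 0, "az": 0, "hand": -1},
  {"tx": 0, "ty": 0, "tz": 0, "ax": 0, "ay": 0, "az": 0, "hand": -1},
])

```text
time_s: 20.25
position: [0.5687, 0.2003, 0.0896]
tcp_rot: [0.97, 0.241, -0.0, 0.0]
wrist_force: [-0.5, -0.3, 0.2]
finger_gap: -0.0002
finger_force: 0.3
```

Call:
step_arm([
  {"tx": 0, "ty": 0, "tz": 0.01, "ax": 0, "ay": 0, "az": 0, "hand": -1},
  {"tx": 0, "ty": 0, "tz": 0, "ax": 0, "ay": 0, "az": 0, "hand": -1},
])

```text
time_s: 20.5
position: [0.5687, 0.2003, 0.0895]
tcp_rot: [0.97, 0.241, -0.0, 0.0]
wrist_force: [-1.3, 0.1, 1.6]
finger_gap: 0.0002
finger_force: 0.6
```

Call:
step_arm([
  {"tx": 0, "ty": 0, "tz": 0.01, "ax": 0, "ay": 0, "az": 0, "hand": -1},
  {"tx": 0, "ty": 0, "tz": 0, "ax": 0, "ay": 0, "az": 0, "hand": -1},
])

```text
time_s: 20.75
position: [0.5687, 0.2004, 0.0894]
tcp_rot: [0.97, 0.241, -0.0, -0.0]
wrist_force: [-0.9, 0.1, 2.6]
finger_gap: -0.0
finger_force: 1.4
```

Call:
step_arm([
  {"tx": 0, "ty": 0, "tz": 0.01, "ax": 0, "ay": 0, "az": 0, "hand": -1},
  {"tx": 0, "ty": 0, "tz": 0, "ax": 0, "ay": 0, "az": 0, "hand": -1},
])

```text
time_s: 21.0
position: [0.5687, 0.2004, 0.0893]
tcp_rot: [0.97, 0.241, 0.0, -0.0]
wrist_force: [-1.0, -0.5, 5.3]
finger_gap: -0.0002
finger_force: 2.4
```

Call:
step_arm([
  {"tx": 0, "ty": 0, "tz": 0.01, "ax": 0, "ay": 0, "az": 0, "hand": -1},
  {"tx": 0, "ty": 0, "tz": 0, "ax": 0, "ay": 0, "az": 0, "hand": -1},
])

```text
time_s: 21.25
position: [0.5687, 0.2005, 0.0892]
tcp_rot: [0.97, 0.241, 0.0, -0.0]
wrist_force: [-1.3, 0.1, 5.4]
finger_gap: 0.0
finger_force: 2.9
```

Call:
step_arm([
  {"tx": 0, "ty": 0, "tz": 0.01, "ax": 0, "ay": 0, "az": 0, "hand": -1},
  {"tx": 0, "ty": 0, "tz": 0, "ax": 0, "ay": 0, "az": 0, "hand": -1},
])

```text
time_s: 21.5
position: [0.5686, 0.2006, 0.089]
tcp_rot: [0.97, 0.241, 0.0, -0.0]
wrist_force: [-1.8, 1.3, 5.7]
finger_gap: -0.0001
finger_force: 3.0
```

Call:
step_arm([
  {"tx": 0, "ty": 0, "tz": 0.01, "ax": 0, "ay": 0, "az": 0, "hand": -1},
  {"tx": 0, "ty": 0, "tz": 0, "ax": 0, "ay": 0, "az": 0, "hand": -1},
])

```text
time_s: 21.75
position: [0.5686, 0.2008, 0.0888]
tcp_rot: [0.97, 0.241, 0.0, -0.0]
wrist_force: [-2.2, 1.2, 7.4]
finger_gap: -0.0
finger_force: 3.2
```

Call:
step_arm([
  {"tx": 0, "ty": 0, "tz": 0.01, "ax": 0, "ay": 0, "az": 0, "hand": -1},
  {"tx": 0, "ty": 0, "tz": 0, "ax": 0, "ay": 0, "az": 0, "hand": -1},
])

```text
time_s: 22.0
position: [0.5686, 0.2009, 0.0886]
tcp_rot: [0.97, 0.241, 0.0, -0.0]
wrist_force: [-2.2, 0.5, 6.2]
finger_gap: 0.0001
finger_force: 3.4
```

Call:
step_arm([
  {"tx": 0, "ty": 0, "tz": 0.01, "ax": 0, "ay": 0, "az": 0, "hand": -1},
  {"tx": 0, "ty": 0, "tz": 0, "ax": 0, "ay": 0, "az": 0, "hand": -1},
])

```text
time_s: 22.25
position: [0.5686, 0.201, 0.0884]
tcp_rot: [0.97, 0.241, 0.0, -0.001]
wrist_force: [-2.5, 1.6, 7.6]
finger_gap: 0.0
finger_force: 3.5
```

Call:
step_arm([
  {"tx": 0, "ty": 0, "tz": -0.15, "ax": 0, "ay": 0, "az": 0, "hand": -1},
  {"tx": 0, "ty": 0, "tz": -0.85, "ax": 0, "ay": 0, "az": 0, "hand": -1},
  {"tx": -0.7, "ty": 0.975, "tz": 0, "ax": 0, "ay": 0, "az": 0, "hand": -1},
  {"tx": -0.7, "ty": 0.975, "tz": 0, "ax": 0, "ay": 0, "az": 0, "hand": -1},
  {"tx": -0.7, "ty": 0.975, "tz": 0, "ax": 0, "ay": 0, "az": 0, "hand": -1},
])

```text
time_s: 22.88
position: [0.5565, 0.1103, 0.1125]
tcp_rot: [0.97, 0.242, -0.0, 0.0]
wrist_force: [0.7, -0.3, -0.3]
finger_gap: -0.0002
finger_force: 0.0
```

Call:
step_arm([
  {"tx": -0.7, "ty": 0.975, "tz": 0, "ax": 0, "ay": 0, "az": 0, "hand": -1},
  {"tx": -0.7, "ty": 0.975, "tz": 0, "ax": 0, "ay": 0, "az": 0, "hand": -1},
  {"tx": -0.7, "ty": 0.975, "tz": 0, "ax": 0, "ay": 0, "az": 0, "hand": -1},
  {"tx": -0.7, "ty": 0.975, "tz": 0, "ax": 0, "ay": 0, "az": 0, "hand": -1},
  {"tx": -0.7, "ty": 0.975, "tz": 0, "ax": 0, "ay": 0, "az": 0, "hand": -1},
])

```text
time_s: 23.5
position: [0.5363, -0.0386, 0.1125]
tcp_rot: [0.97, 0.241, -0.0, 0.0]
wrist_force: [0.3, 0.3, -0.6]
finger_gap: 0.0001
finger_force: 0.0
```

Call:
step_arm([
  {"tx": 0, "ty": 0, "tz": 0.5, "ax": 0, "ay": 0, "az": 0, "hand": -1},
  {"tx": 0, "ty": 0, "tz": 0.4, "ax": 0, "ay": 0, "az": 0, "hand": -1},
  {"tx": 0, "ty": 0, "tz": 0, "ax": 0, "ay": 0, "az": 0, "hand": -1},
  {"tx": 0, "ty": 0, "tz": 0, "ax": 0, "ay": 0, "az": 0, "hand": -1},
])

```text
time_s: 24.0
position: [0.5363, -0.0365, 0.0897]
tcp_rot: [0.97, 0.242, -0.0, -0.0]
wrist_force: [0.1, -1.2, 0.0]
finger_gap: -0.0002
finger_force: 0.0
```

Call:
step_arm([
  {"tx": 0, "ty": 0, "tz": 0.01, "ax": 0, "ay": 0, "az": 0, "hand": -1},
  {"tx": 0, "ty": 0, "tz": 0.01, "ax": 0, "ay": 0, "az": 0, "hand": -1},
  {"tx": 0, "ty": 0, "tz": 0, "ax": 0, "ay": 0, "az": 0, "hand": -1},
])

```text
time_s: 24.38
position: [0.5364, -0.0373, 0.0897]
tcp_rot: [0.97, 0.242, -0.0, -0.0]
wrist_force: [0.4, -0.4, 0.2]
finger_gap: 0.0002
finger_force: 0.0
```

Call:
step_arm([
  {"tx": 0, "ty": 0, "tz": 0.01, "ax": 0, "ay": 0, "az": 0, "hand": -1},
  {"tx": 0, "ty": 0, "tz": 0, "ax": 0, "ay": 0, "az": 0, "hand": -1},
])

```text
time_s: 24.62
position: [0.5365, -0.0375, 0.0896]
tcp_rot: [0.97, 0.241, 0.0, -0.0]
wrist_force: [0.1, 1.0, -0.3]
finger_gap: -0.0
finger_force: 0.1
```

Call:
step_arm([
  {"tx": 0, "ty": 0, "tz": 0.01, "ax": 0, "ay": 0, "az": 0, "hand": -1},
  {"tx": 0, "ty": 0, "tz": 0, "ax": 0, "ay": 0, "az": 0, "hand": -1},
])

```text
time_s: 24.88
position: [0.5365, -0.0376, 0.0895]
tcp_rot: [0.97, 0.241, 0.0, 0.0]
wrist_force: [-0.8, -0.5, 1.7]
finger_gap: -0.0002
finger_force: 1.1
```

Call:
step_arm([
  {"tx": 0, "ty": 0, "tz": 0.01, "ax": 0, "ay": 0, "az": 0, "hand": -1},
  {"tx": 0, "ty": 0, "tz": 0, "ax": 0, "ay": 0, "az": 0, "hand": -1},
])

```text
time_s: 25.12
position: [0.5365, -0.0376, 0.0894]
tcp_rot: [0.97, 0.242, 0.0, 0.0]
wrist_force: [-0.7, 0.2, 6.1]
finger_gap: 0.0003
finger_force: 2.5
```

Call:
step_arm([
  {"tx": 0, "ty": 0, "tz": 0.01, "ax": 0, "ay": 0, "az": 0, "hand": -1},
  {"tx": 0, "ty": 0, "tz": 0, "ax": 0, "ay": 0, "az": 0, "hand": -1},
])

```text
time_s: 25.38
position: [0.5365, -0.0376, 0.0893]
tcp_rot: [0.97, 0.242, 0.0, 0.0]
wrist_force: [-2.1, 0.8, 6.9]
finger_gap: 0.0
finger_force: 3.3
```

Call:
step_arm([
  {"tx": 0, "ty": 0, "tz": 0.01, "ax": 0, "ay": 0, "az": 0, "hand": -1},
  {"tx": 0, "ty": 0, "tz": 0, "ax": 0, "ay": 0, "az": 0, "hand": -1},
])

```text
time_s: 25.62
position: [0.5365, -0.0377, 0.0892]
tcp_rot: [0.97, 0.242, 0.0, 0.0]
wrist_force: [-3.1, -0.8, 7.8]
finger_gap: 0.0002
finger_force: 3.9
```

Call:
step_arm([
  {"tx": 0, "ty": 0, "tz": 0.01, "ax": 0, "ay": 0, "az": 0, "hand": -1},
  {"tx": 0, "ty": 0, "tz": 0, "ax": 0, "ay": 0, "az": 0, "hand": -1},
])

```text
time_s: 25.88
position: [0.5364, -0.0377, 0.089]
tcp_rot: [0.97, 0.242, 0.0, 0.0]
wrist_force: [-2.2, -0.2, 8.4]
finger_gap: 0.0
finger_force: 4.4
```

Call:
step_arm([
  {"tx": 0, "ty": 0, "tz": 0.01, "ax": 0, "ay": 0, "az": 0, "hand": -1},
  {"tx": 0, "ty": 0, "tz": 0, "ax": 0, "ay": 0, "az": 0, "hand": -1},
])

```text
time_s: 26.12
position: [0.5364, -0.0378, 0.0889]
tcp_rot: [0.97, 0.242, 0.0, 0.0]
wrist_force: [-3.1, -0.6, 10.3]
finger_gap: 0.0001
finger_force: 4.8
```

Call:
step_arm([
  {"tx": 0, "ty": 0, "tz": 0.01, "ax": 0, "ay": 0, "az": 0, "hand": -1},
  {"tx": 0, "ty": 0, "tz": 0, "ax": 0, "ay": 0, "az": 0, "hand": -1},
])

```text
time_s: 26.38
position: [0.5364, -0.0379, 0.0888]
tcp_rot: [0.97, 0.242, 0.0, 0.0]
wrist_force: [-2.6, -0.2, 11.3]
finger_gap: -0.0002
finger_force: 5.3
```

Call:
step_arm([
  {"tx": 0, "ty": 0, "tz": 0.01, "ax": 0, "ay": 0, "az": 0, "hand": -1},
  {"tx": 0, "ty": 0, "tz": 0, "ax": 0, "ay": 0, "az": 0, "hand": -1},
])

```text
time_s: 26.62
position: [0.5364, -0.0379, 0.0887]
tcp_rot: [0.97, 0.242, 0.0, 0.0]
wrist_force: [-4.1, -1.7, 11.3]
finger_gap: -0.0001
finger_force: 5.8
```

```bash
python3 - <<'E'
from h import *
c=onplane('top',(266.7,191.7),.051)
L=np.array([.569,.201]);R=np.array([.5363,-.0367]);ey=(L-R)/np.linalg.norm(L-R);ex=np.array([ey[1],-ey[0]])
o=(L+R)/2+.1*ex;print('panel in stand',(c[:2]-o)@ex,(c[:2]-o)@ey)
E
```

```text
panel in stand 0.008510107997754958 -0.014421181258687434
```

Call:
step_arm([
  {"tx": 0, "ty": 0, "tz": -0.15, "ax": 0, "ay": 0, "az": 0, "hand": -1},
  {"tx": 0, "ty": 0, "tz": -0.85, "ax": 0, "ay": 0, "az": 0, "hand": -1},
  {"tx": 0.7, "ty": -0.975, "tz": 0, "ax": 0, "ay": 0, "az": 0, "hand": -1},
  {"tx": 0.7, "ty": -0.975, "tz": 0, "ax": 0, "ay": 0, "az": 0, "hand": -1},
  {"tx": 0.7, "ty": -0.975, "tz": 0, "ax": 0, "ay": 0, "az": 0, "hand": -1},
])

```text
time_s: 27.25
position: [0.5486, 0.0525, 0.1122]
tcp_rot: [0.97, 0.241, -0.0, -0.0]
wrist_force: [0.1, -0.1, -0.1]
finger_gap: 0.0001
finger_force: 0.0
```

Call:
step_arm([
  {"tx": 0.7, "ty": -0.975, "tz": 0, "ax": 0, "ay": 0, "az": 0, "hand": -1},
  {"tx": 0.7, "ty": -0.975, "tz": 0, "ax": 0, "ay": 0, "az": 0, "hand": -1},
  {"tx": 0.7, "ty": -0.975, "tz": 0, "ax": 0, "ay": 0, "az": 0, "hand": -1},
  {"tx": 0.7, "ty": -0.975, "tz": 0, "ax": 0, "ay": 0, "az": 0, "hand": -1},
  {"tx": 0.7, "ty": -0.975, "tz": 0, "ax": 0, "ay": 0, "az": 0, "hand": -1},
])

```text
time_s: 27.88
position: [0.5687, 0.2014, 0.112]
tcp_rot: [0.97, 0.242, -0.0, -0.0]
wrist_force: [-0.5, -0.1, 0.3]
finger_gap: -0.0002
finger_force: 0.0
```

Call:
step_arm([
  {"tx": 0, "ty": 0, "tz": 0.5, "ax": 0, "ay": 0, "az": 0, "hand": -1},
  {"tx": 0, "ty": 0, "tz": 0.38, "ax": 0, "ay": 0, "az": 0, "hand": -1},
  {"tx": 0, "ty": 0, "tz": 0, "ax": 0, "ay": 0, "az": 0, "hand": -1},
  {"tx": 0, "ty": 0, "tz": 0.02, "ax": 0, "ay": 0, "az": 0, "hand": -1},
  {"tx": 0, "ty": 0, "tz": 0, "ax": 0, "ay": 0, "az": 0, "hand": -1},
])

```text
time_s: 28.5
position: [0.5686, 0.1997, 0.09]
tcp_rot: [0.971, 0.241, -0.0, 0.0]
wrist_force: [0.6, -0.4, 0.5]
finger_gap: -0.0
finger_force: 0.0
```

```bash
python3 o.py
```

```text
28.5 [ 0.2677  0.4779  1.6237 -0.0001  1.0404  1.3516] [0.5686 0.1997 0.09  ] 0.4869403800777909 [ 0.5801 -0.4303  0.5268] [-0.0479 -0.0305  0.0252] -2.797225126506553e-05 0.0
```

Call:
step_arm([
  {"tx": 0, "ty": 0, "tz": 0.01, "ax": 0, "ay": 0, "az": 0, "hand": -1},
  {"tx": 0, "ty": 0, "tz": 0, "ax": 0, "ay": 0, "az": 0, "hand": -1},
  {"tx": 0, "ty": 0, "tz": 0, "ax": 0, "ay": 0, "az": 0, "hand": -1},
])

```text
time_s: 28.88
position: [0.5688, 0.2004, 0.0899]
tcp_rot: [0.97, 0.241, 0.0, 0.0]
wrist_force: [-0.2, -0.3, 0.5]
finger_gap: 0.0001
finger_force: 0.0
```

```bash
python3 o.py
```

```text
28.875 [ 0.2687  0.4782  1.6234 -0.      1.0398  1.3517] [0.5688 0.2004 0.0899] 0.48781828982641834 [-0.2365 -0.2673  0.5059] [ 0.0125 -0.0014 -0.0129] 0.00013224368783279535 0.0
```

Call:
step_arm([
  {"tx": 0, "ty": 0, "tz": 0.01, "ax": 0, "ay": 0, "az": 0, "hand": -1},
  {"tx": 0, "ty": 0, "tz": 0, "ax": 0, "ay": 0, "az": 0, "hand": -1},
  {"tx": 0, "ty": 0, "tz": 0, "ax": 0, "ay": 0, "az": 0, "hand": -1},
])

```text
time_s: 29.25
position: [0.5688, 0.2004, 0.0896]
tcp_rot: [0.97, 0.242, 0.0, -0.0]
wrist_force: [-0.7, -0.1, 0.3]
finger_gap: -0.0
finger_force: 0.2
```

```bash
python3 o.py
```

```text
29.25 [0.2688 0.4786 1.6237 0.     1.0392 1.3517] [0.5688 0.2004 0.0896] 0.4878545509394173 [-0.7075 -0.1172  0.2597] [ 0.0123 -0.006  -0.0387] -7.568251160533353e-06 0.18407563911750913
```

Call:
step_arm([
  {"tx": 0, "ty": 0, "tz": 0.01, "ax": 0, "ay": 0, "az": 0, "hand": -1},
  {"tx": 0, "ty": 0, "tz": 0, "ax": 0, "ay": 0, "az": 0, "hand": -1},
  {"tx": 0, "ty": 0, "tz": 0, "ax": 0, "ay": 0, "az": 0, "hand": -1},
])

```text
time_s: 29.62
position: [0.5688, 0.2005, 0.0895]
tcp_rot: [0.97, 0.241, 0.0, -0.0]
wrist_force: [-0.1, 0.2, 2.5]
finger_gap: 0.0002
finger_force: 1.2
```

```bash
python3 o.py
```

```text
29.625 [0.2687 0.4787 1.6239 0.0002 1.0388 1.3517] [0.5688 0.2005 0.0895] 0.4877433866001609 [-0.1397  0.2482  2.4762] [0.0663 0.0702 0.0208] 0.00018739669773969723 1.1684909462928772
```

Call:
step_arm([
  {"tx": 0, "ty": 0, "tz": 0.01, "ax": 0, "ay": 0, "az": 0, "hand": -1},
  {"tx": 0, "ty": 0, "tz": 0, "ax": 0, "ay": 0, "az": 0, "hand": -1},
  {"tx": 0, "ty": 0, "tz": 0, "ax": 0, "ay": 0, "az": 0, "hand": -1},
])

```text
time_s: 30.0
position: [0.5688, 0.2005, 0.0893]
tcp_rot: [0.97, 0.241, 0.0, -0.0]
wrist_force: [-1.1, 0.2, 4.2]
finger_gap: -0.0003
finger_force: 2.5
```

```bash
python3 o.py
```

```text
30.0 [0.2687 0.4788 1.624  0.0002 1.0384 1.3517] [0.5688 0.2005 0.0893] 0.4877245013525734 [-1.0502  0.1929  4.2369] [0.1168 0.1922 0.0015] -0.0003027383503209189 2.503231130540371
```

Call:
step_arm([
  {"tx": 0, "ty": 0, "tz": 0.01, "ax": 0, "ay": 0, "az": 0, "hand": -1},
  {"tx": 0, "ty": 0, "tz": 0, "ax": 0, "ay": 0, "az": 0, "hand": -1},
  {"tx": 0, "ty": 0, "tz": 0, "ax": 0, "ay": 0, "az": 0, "hand": -1},
])

```text
time_s: 30.38
position: [0.5688, 0.2006, 0.0892]
tcp_rot: [0.97, 0.241, 0.0, -0.0]
wrist_force: [-1.8, 0.5, 5.5]
finger_gap: -0.0001
finger_force: 3.0
```

```bash
python3 o.py
```

```text
30.375 [0.2688 0.479  1.6242 0.0004 1.038  1.3517] [0.5688 0.2006 0.0892] 0.487729617266886 [-1.8228  0.4623  5.5177] [0.0698 0.3108 0.0111] -6.813772022173017e-05 3.027817339061585
```

Call:
step_arm([
  {"tx": 0, "ty": 0, "tz": 0.01, "ax": 0, "ay": 0, "az": 0, "hand": -1},
  {"tx": 0, "ty": 0, "tz": 0, "ax": 0, "ay": 0, "az": 0, "hand": -1},
  {"tx": 0, "ty": 0, "tz": 0, "ax": 0, "ay": 0, "az": 0, "hand": -1},
])

```text
time_s: 30.75
position: [0.5687, 0.2007, 0.089]
tcp_rot: [0.97, 0.241, 0.0, -0.0]
wrist_force: [-1.7, 2.1, 6.6]
finger_gap: 0.0003
finger_force: 3.2
```

```bash
python3 o.py
```

```text
30.75 [0.2689 0.4792 1.6244 0.0005 1.0376 1.3517] [0.5687 0.2007 0.089 ] 0.48774159862385436 [-1.6561  2.1112  6.619 ] [0.1422 0.3614 0.0171] 0.00025464270577052884 3.2048231847875286
```

Call:
step_arm([
  {"tx": 0, "ty": 0, "tz": -0.2, "ax": 0, "ay": 0, "az": 0, "hand": -1},
  {"tx": 0, "ty": 0, "tz": -0.8, "ax": 0, "ay": 0, "az": 0, "hand": -1},
  {"tx": 0, "ty": 0, "tz": -0.5, "ax": 0, "ay": 0, "az": -1, "hand": 0.4},
  {"tx": 0, "ty": 0, "tz": 0, "ax": 0, "ay": 0, "az": -1, "hand": 0.4},
  {"tx": 0, "ty": 0, "tz": 0, "ax": 0, "ay": 0, "az": -1, "hand": 0.4},
])

```text
time_s: 31.38
position: [0.5688, 0.2001, 0.126]
tcp_rot: [0.873, 0.487, -0.0, 0.0]
wrist_force: [0.2, 0.9, 0.1]
finger_gap: 0.0542
finger_force: 0.0
```

Call:
step_arm([
  {"tx": 0, "ty": 0, "tz": 0, "ax": 0, "ay": 0, "az": -1, "hand": 0.4},
  {"tx": 0, "ty": 0, "tz": 0, "ax": 0, "ay": 0, "az": -1, "hand": 0.4},
  {"tx": 0, "ty": 0, "tz": 0, "ax": 0, "ay": 0, "az": -1, "hand": 0.4},
  {"tx": 0, "ty": 0, "tz": 0, "ax": 0, "ay": 0, "az": 0, "hand": 0.4},
])

```text
time_s: 31.88
position: [0.5686, 0.2001, 0.1257]
tcp_rot: [0.72, 0.694, -0.0, -0.0]
wrist_force: [0.1, -0.5, 0.4]
finger_gap: 0.0599
finger_force: 0.0
```

Call:
step_arm([
  {"tx": 0, "ty": 0, "tz": 0.8, "ax": 0, "ay": 0, "az": 0, "hand": 0.4},
  {"tx": 0, "ty": 0, "tz": 0.8, "ax": 0, "ay": 0, "az": 0, "hand": 0.4},
  {"tx": 0, "ty": 0, "tz": 0.7, "ax": 0, "ay": 0, "az": 0, "hand": 0.4},
  {"tx": 0, "ty": 0, "tz": 0.3, "ax": 0, "ay": 0, "az": 0, "hand": 0.4},
  {"tx": 0, "ty": 0, "tz": 0, "ax": 0, "ay": 0, "az": 0, "hand": 0.4},
])

```text
time_s: 32.5
position: [0.5684, 0.2002, 0.0606]
tcp_rot: [0.72, 0.694, -0.001, -0.0]
wrist_force: [-0.2, 0.6, 0.8]
finger_gap: 0.0599
finger_force: 0.0
```

Call:
step_arm([
  {"tx": 0, "ty": 0, "tz": 0, "ax": 0, "ay": 0, "az": 0, "hand": -0.2},
  {"tx": 0, "ty": 0, "tz": 0, "ax": 0, "ay": 0, "az": 0, "hand": -0.3},
  {"tx": 0, "ty": 0, "tz": 0, "ax": 0, "ay": 0, "az": 0, "hand": -0.3},
])

```text
time_s: 32.88
position: [0.5692, 0.2006, 0.0619]
tcp_rot: [0.72, 0.694, 0.001, 0.0]
wrist_force: [-2.1, 0.5, 3.8]
finger_gap: 0.0355
finger_force: 25.4
```

```bash
python3 o.py
```

```text
32.875 [0.2688 0.5115 1.6505 0.0002 0.9781 0.3048] [0.5692 0.2006 0.0619] 1.5346844698371533 [-2.1309  0.5028  3.7681] [ 0.0125  0.1183 -0.0501] 0.03554064008923978 25.37733167409897
```

Call:
step_arm([
  {"tx": 0, "ty": 0, "tz": -0.02, "ax": 0, "ay": 0, "az": 0.5, "hand": -0.3},
  {"tx": 0, "ty": 0, "tz": 0, "ax": 0, "ay": 0, "az": 1, "hand": -0.3},
  {"tx": 0, "ty": 0, "tz": 0, "ax": 0, "ay": 0, "az": 1, "hand": -0.3},
  {"tx": 0, "ty": 0, "tz": 0, "ax": 0, "ay": 0, "az": 1, "hand": -0.3},
  {"tx": 0, "ty": 0, "tz": 0, "ax": 0, "ay": 0, "az": 1, "hand": -0.3},
])

```text
time_s: 33.5
position: [0.5688, 0.2007, 0.062]
tcp_rot: [0.932, 0.363, 0.0, -0.0]
wrist_force: [-1.3, 0.2, 2.8]
finger_gap: 0.0354
finger_force: 25.3
```

Call:
step_arm([
  {"tx": 0, "ty": 0, "tz": 0, "ax": 0, "ay": 0, "az": 1, "hand": -0.3},
  {"tx": 0, "ty": 0, "tz": 0, "ax": 0, "ay": 0, "az": 1, "hand": -0.3},
  {"tx": 0, "ty": 0, "tz": 0, "ax": 0, "ay": 0, "az": 0.26, "hand": -0.3},
  {"tx": 0, "ty": 0, "tz": 0, "ax": 0, "ay": 0, "az": 0, "hand": -0.3},
  {"tx": 0, "ty": 0, "tz": 0, "ax": 0, "ay": 0, "az": 0, "hand": -0.3},
])

```text
time_s: 34.12
position: [0.5688, 0.2008, 0.062]
tcp_rot: [0.984, 0.177, 0.0, -0.0]
wrist_force: [-1.3, 1.5, 4.8]
finger_gap: 0.0352
finger_force: 25.4
```

```bash
python3 o.py
```

```text
34.125 [0.269  0.5113 1.6504 0.0008 0.9792 1.4836] [0.5688 0.2008 0.062 ] 0.35577111070877954 [-1.3035  1.4665  4.7796] [ 0.3704  0.2872 -0.0123] 0.035160760952160336 25.438394844532013
```

Call:
step_arm([
  {"tx": 0, "ty": 0, "tz": 0, "ax": 0, "ay": 0, "az": 0, "hand": 0.3},
  {"tx": 0, "ty": 0, "tz": 0, "ax": 0, "ay": 0, "az": 0, "hand": 0.3},
  {"tx": 0, "ty": 0, "tz": 0, "ax": 0, "ay": 0, "az": 0, "hand": 0.3},
  {"tx": 0, "ty": 0, "tz": -1, "ax": 0, "ay": 0, "az": 0, "hand": 0.3},
  {"tx": 0, "ty": 0, "tz": -0.6, "ax": 0, "ay": 0, "az": 0, "hand": 0.3},
])

```text
time_s: 34.75
position: [0.5692, 0.2003, 0.1023]
tcp_rot: [0.984, 0.177, 0.0, 0.0]
wrist_force: [-0.6, 0.2, 0.1]
finger_gap: 0.0552
finger_force: 0.0
```

Call:
step_arm([
  {"tx": 0, "ty": 0, "tz": 0, "ax": 0, "ay": 0, "az": 0, "hand": -1},
  {"tx": 0, "ty": 0, "tz": 0, "ax": 0, "ay": 0, "az": 0, "hand": -1},
  {"tx": 0, "ty": 0, "tz": 0, "ax": 0, "ay": 0, "az": 0, "hand": -1},
  {"tx": 0, "ty": 0, "tz": 0, "ax": 0, "ay": 0, "az": 0, "hand": -1},
])

```text
time_s: 35.25
position: [0.5683, 0.2003, 0.1009]
tcp_rot: [0.984, 0.177, -0.001, 0.0]
wrist_force: [0.7, -0.3, 0.5]
finger_gap: 0.0001
finger_force: 0.0
```

```bash
python3 o.py
```

```text
35.25 [0.2687 0.4658 1.612  0.     1.065  1.4843] [0.5683 0.2003 0.1009] 0.35516870204472667 [ 0.6519 -0.3437  0.5277] [ 0.0335 -0.0318 -0.0239] 9.225083438458218e-05 0.0
```

Call:
step_arm([
  {"tx": 0, "ty": 0, "tz": 0.2, "ax": 0, "ay": 0, "az": 0, "hand": -1},
  {"tx": 0, "ty": 0, "tz": 0.22, "ax": 0, "ay": 0, "az": 0, "hand": -1},
  {"tx": 0, "ty": 0, "tz": 0, "ax": 0, "ay": 0, "az": 0, "hand": -1},
  {"tx": 0, "ty": 0, "tz": 0.02, "ax": 0, "ay": 0, "az": 0, "hand": -1},
  {"tx": 0, "ty": 0, "tz": 0, "ax": 0, "ay": 0, "az": 0, "hand": -1},
])

```text
time_s: 35.88
position: [0.5689, 0.2004, 0.0907]
tcp_rot: [0.984, 0.177, 0.0, -0.0]
wrist_force: [-0.5, 0.2, 0.9]
finger_gap: -0.0001
finger_force: 0.0
```

Call:
step_arm([
  {"tx": 0, "ty": 0, "tz": 0.01, "ax": 0, "ay": 0, "az": 0, "hand": -1},
  {"tx": 0, "ty": 0, "tz": 0, "ax": 0, "ay": 0, "az": 0, "hand": -1},
])

```text
time_s: 36.12
position: [0.5688, 0.2004, 0.0904]
tcp_rot: [0.984, 0.177, 0.0, -0.0]
wrist_force: [0.6, 0.3, 0.6]
finger_gap: -0.0002
finger_force: 0.0
```

Call:
step_arm([
  {"tx": 0, "ty": 0, "tz": 0.01, "ax": 0, "ay": 0, "az": 0, "hand": -1},
  {"tx": 0, "ty": 0, "tz": 0, "ax": 0, "ay": 0, "az": 0, "hand": -1},
])

```text
time_s: 36.38
position: [0.5687, 0.2004, 0.0901]
tcp_rot: [0.984, 0.177, 0.0, 0.0]
wrist_force: [0.9, 0.5, -0.7]
finger_gap: 0.0001
finger_force: 0.0
```

Call:
step_arm([
  {"tx": 0, "ty": 0, "tz": 0.01, "ax": 0, "ay": 0, "az": 0, "hand": -1},
  {"tx": 0, "ty": 0, "tz": 0, "ax": 0, "ay": 0, "az": 0, "hand": -1},
])

```text
time_s: 36.62
position: [0.5687, 0.2004, 0.0898]
tcp_rot: [0.984, 0.177, -0.0, -0.0]
wrist_force: [-0.7, -0.0, -0.2]
finger_gap: -0.0
finger_force: 0.0
```

Call:
step_arm([
  {"tx": 0, "ty": 0, "tz": 0.01, "ax": 0, "ay": 0, "az": 0, "hand": -1},
  {"tx": 0, "ty": 0, "tz": 0, "ax": 0, "ay": 0, "az": 0, "hand": -1},
])

```text
time_s: 36.88
position: [0.5688, 0.2004, 0.0897]
tcp_rot: [0.984, 0.177, 0.0, -0.0]
wrist_force: [-0.1, 0.2, -0.4]
finger_gap: -0.0002
finger_force: 0.3
```

Call:
step_arm([
  {"tx": 0, "ty": 0, "tz": 0.01, "ax": 0, "ay": 0, "az": 0, "hand": -1},
  {"tx": 0, "ty": 0, "tz": 0, "ax": 0, "ay": 0, "az": 0, "hand": -1},
])

```text
time_s: 37.12
position: [0.5688, 0.2004, 0.0896]
tcp_rot: [0.984, 0.177, 0.0, -0.0]
wrist_force: [-0.8, -0.3, 2.5]
finger_gap: 0.0001
finger_force: 1.3
```

Call:
step_arm([
  {"tx": 0, "ty": 0, "tz": 0.01, "ax": 0, "ay": 0, "az": 0, "hand": -1},
  {"tx": 0, "ty": 0, "tz": 0, "ax": 0, "ay": 0, "az": 0, "hand": -1},
])

```text
time_s: 37.38
position: [0.5688, 0.2004, 0.0894]
tcp_rot: [0.984, 0.177, 0.0, -0.0]
wrist_force: [-0.6, -0.8, 4.1]
finger_gap: 0.0001
finger_force: 2.5
```

Call:
step_arm([
  {"tx": 0, "ty": 0, "tz": 0.01, "ax": 0, "ay": 0, "az": 0, "hand": -1},
  {"tx": 0, "ty": 0, "tz": 0, "ax": 0, "ay": 0, "az": 0, "hand": -1},
])

```text
time_s: 37.62
position: [0.5688, 0.2005, 0.0894]
tcp_rot: [0.984, 0.177, 0.0, -0.0]
wrist_force: [-2.2, 0.4, 5.6]
finger_gap: -0.0002
finger_force: 3.2
```

Call:
step_arm([
  {"tx": 0, "ty": 0, "tz": 0.01, "ax": 0, "ay": 0, "az": 0, "hand": -1},
  {"tx": 0, "ty": 0, "tz": 0, "ax": 0, "ay": 0, "az": 0, "hand": -1},
])

```text
time_s: 37.88
position: [0.5688, 0.2005, 0.0893]
tcp_rot: [0.984, 0.177, 0.0, -0.0]
wrist_force: [-2.3, -0.2, 6.9]
finger_gap: 0.0001
finger_force: 3.8
```

Call:
step_arm([
  {"tx": 0, "ty": 0, "tz": 0.01, "ax": 0, "ay": 0, "az": 0, "hand": -1},
  {"tx": 0, "ty": 0, "tz": 0, "ax": 0, "ay": 0, "az": 0, "hand": -1},
])

```text
time_s: 38.12
position: [0.5688, 0.2006, 0.0892]
tcp_rot: [0.984, 0.177, 0.0, -0.0]
wrist_force: [-1.7, 0.3, 8.7]
finger_gap: -0.0002
finger_force: 4.3
```

Call:
step_arm([
  {"tx": 0, "ty": 0, "tz": 0.01, "ax": 0, "ay": 0, "az": 0, "hand": -1},
  {"tx": 0, "ty": 0, "tz": 0, "ax": 0, "ay": 0, "az": 0, "hand": -1},
])

```text
time_s: 38.38
position: [0.5688, 0.2006, 0.0891]
tcp_rot: [0.984, 0.177, 0.0, -0.0]
wrist_force: [-2.6, -0.6, 9.0]
finger_gap: -0.0
finger_force: 4.7
```

Call:
step_arm([
  {"tx": 0, "ty": 0, "tz": -0.2, "ax": 0, "ay": 0, "az": 0, "hand": -1},
  {"tx": 0, "ty": 0, "tz": -0.8, "ax": 0, "ay": 0, "az": 0, "hand": 0.3},
  {"tx": 0, "ty": 0, "tz": 0, "ax": 0, "ay": 0, "az": 0, "hand": 0.3},
  {"tx": 0, "ty": 0, "tz": 0, "ax": 0, "ay": 0, "az": 0, "hand": 0.3},
  {"tx": 0, "ty": 0, "tz": 0.4, "ax": 0, "ay": 0, "az": 0, "hand": 0.3},
])

```text
time_s: 39.0
position: [0.5689, 0.2004, 0.1026]
tcp_rot: [0.984, 0.177, 0.0, -0.0]
wrist_force: [-0.7, 0.3, 0.4]
finger_gap: 0.0553
finger_force: 0.0
```

Call:
step_arm([
  {"tx": 0, "ty": 0, "tz": 0.8, "ax": 0, "ay": 0, "az": 0, "hand": 0.3},
  {"tx": 0, "ty": 0, "tz": 0.8, "ax": 0, "ay": 0, "az": 0, "hand": 0.3},
  {"tx": 0, "ty": 0, "tz": 0.08, "ax": 0, "ay": 0, "az": 0, "hand": 0.3},
  {"tx": 0, "ty": 0, "tz": 0, "ax": 0, "ay": 0, "az": 0, "hand": 0.3},
])

```text
time_s: 39.5
position: [0.5685, 0.2003, 0.0605]
tcp_rot: [0.984, 0.177, -0.001, 0.0]
wrist_force: [-0.4, 0.4, -0.5]
finger_gap: 0.0556
finger_force: 0.0
```

Call:
step_arm([
  {"tx": 0, "ty": 0, "tz": 0, "ax": 0, "ay": 0, "az": 0, "hand": -0.2},
  {"tx": 0, "ty": 0, "tz": 0, "ax": 0, "ay": 0, "az": 0, "hand": -0.3},
  {"tx": 0, "ty": 0, "tz": -0.02, "ax": 0, "ay": 0, "az": 0, "hand": -0.3},
])

```text
time_s: 39.88
position: [0.5692, 0.2009, 0.0621]
tcp_rot: [0.984, 0.177, 0.001, -0.0]
wrist_force: [0.8, 3.0, -1.1]
finger_gap: 0.0349
finger_force: 25.7
```

```bash
python3 o.py
```

```text
39.875 [0.269  0.5113 1.6503 0.0007 0.9785 1.4844] [0.5692 0.2009 0.0621] 0.3550513005369399 [ 0.8087  3.0411 -1.0514] [ 0.4279 -0.0433 -0.0086] 0.034938067820194846 25.707522332668304
```

Call:
step_arm([
  {"tx": 0, "ty": 0, "tz": 0, "ax": 0, "ay": 0, "az": 0.5, "hand": -0.3},
  {"tx": 0, "ty": 0, "tz": 0, "ax": 0, "ay": 0, "az": 0.47, "hand": -0.3},
  {"tx": 0, "ty": 0, "tz": 0, "ax": 0, "ay": 0, "az": 0, "hand": -0.3},
  {"tx": 0, "ty": 0, "tz": 0, "ax": 0, "ay": 0, "az": 0, "hand": -0.3},
])

```text
time_s: 40.38
position: [0.5692, 0.2009, 0.062]
tcp_rot: [0.996, 0.093, 0.001, -0.0]
wrist_force: [0.4, 3.7, 2.3]
finger_gap: 0.0348
finger_force: 25.9
```

```bash
python3 o.py
```

```text
40.375 [0.269  0.5115 1.6501 0.0007 0.9786 1.6523] [0.5692 0.2009 0.062 ] 0.1870368736260104 [0.3889 3.7396 2.2845] [0.536  0.0177 0.0153] 0.03484717104637758 25.93644618988037
```

Call:
step_arm([
  {"tx": 0, "ty": 0, "tz": 0, "ax": 0, "ay": 0, "az": 0, "hand": 0.3},
  {"tx": 0, "ty": 0, "tz": 0, "ax": 0, "ay": 0, "az": 0, "hand": 0.3},
  {"tx": 0, "ty": 0, "tz": 0, "ax": 0, "ay": 0, "az": 0, "hand": 0.3},
  {"tx": 0, "ty": 0, "tz": -1, "ax": 0, "ay": 0, "az": 0, "hand": 0.3},
  {"tx": 0, "ty": 0, "tz": -1, "ax": 0, "ay": 0, "az": 0, "hand": 0.3},
])

```text
time_s: 41.0
position: [0.5683, 0.2, 0.1115]
tcp_rot: [0.996, 0.093, -0.001, 0.0]
wrist_force: [0.3, 0.3, -0.4]
finger_gap: 0.055
finger_force: 0.0
```

```bash
python3 o.py
```

```text
41.0 [ 0.2684  0.4541  1.6005 -0.0003  1.0886  1.6535] [0.5683 0.2    0.1115] 0.18595235984896805 [ 0.3262  0.3204 -0.4323] [ 0.0447 -0.0125  0.0368] 0.05500191367054435 0.0
```

Call:
step_arm([
  {"tx": -0.302, "ty": 0.91, "tz": 0, "ax": 0, "ay": 0, "az": 0, "hand": 0.3},
  {"tx": -0.302, "ty": 0.91, "tz": 0, "ax": 0, "ay": 0, "az": 0, "hand": 0.3},
  {"tx": -0.302, "ty": 0.91, "tz": 0, "ax": 0, "ay": 0, "az": 0, "hand": 0.3},
  {"tx": -0.302, "ty": 0.91, "tz": 0, "ax": 0, "ay": 0, "az": 0, "hand": 0.3},
  {"tx": -0.302, "ty": 0.91, "tz": 0, "ax": 0, "ay": 0, "az": 0, "hand": 0.3},
])

```text
time_s: 41.62
position: [0.5509, 0.0792, 0.1102]
tcp_rot: [0.996, 0.093, -0.001, 0.0]
wrist_force: [0.6, -0.0, 0.1]
finger_gap: 0.0557
finger_force: 0.0
```

Call:
step_arm([
  {"tx": -0.302, "ty": 0.91, "tz": 0, "ax": 0, "ay": 0, "az": 0, "hand": 0.3},
  {"tx": -0.302, "ty": 0.91, "tz": 0, "ax": 0, "ay": 0, "az": 0, "hand": 0.3},
  {"tx": -0.302, "ty": 0.91, "tz": 0, "ax": 0, "ay": 0, "az": 0, "hand": 0.3},
  {"tx": -0.302, "ty": 0.91, "tz": 0, "ax": 0, "ay": 0, "az": 0, "hand": 0.3},
  {"tx": -0.302, "ty": 0.91, "tz": 0, "ax": 0, "ay": 0, "az": 0, "hand": 0.3},
])

```text
time_s: 42.25
position: [0.5345, -0.0392, 0.1103]
tcp_rot: [0.996, 0.093, -0.001, 0.0]
wrist_force: [0.6, -0.4, 0.7]
finger_gap: 0.0557
finger_force: 0.0
```

Call:
step_arm([
  {"tx": 0, "ty": 0, "tz": 0, "ax": 0, "ay": 0, "az": 0, "hand": 0.3},
  {"tx": 0, "ty": 0, "tz": 0, "ax": 0, "ay": 0, "az": 0, "hand": 0.3},
])

```text
time_s: 42.5
position: [0.5356, -0.0375, 0.1109]
tcp_rot: [0.996, 0.092, -0.001, -0.0]
wrist_force: [0.5, -0.4, -1.0]
finger_gap: 0.0554
finger_force: 0.0
```

```bash
python3 o.py;  python3 - <<'E'
from workcell import viewer
import cv2,pickle,numpy as np
S=viewer.get_image('side')['frame'];T=viewer.get_image('top')['frame']
def c(F,x,y,w=40): return cv2.resize(F[y:y+w,x:x+w],(300,300),interpolation=cv2.INTER_CUBIC)
cv2.imwrite('pics/crop3.png',np.vstack([np.hstack([c(T,180,210),c(S,206,142)]),np.hstack([c(T,290,225),c(S,210,228)])])[:,:,::-1])
E
```

```text
42.5 [-0.1486  0.3771  1.7448  0.0002  1.0212  1.2372] [ 0.5356 -0.0375  0.1109] 0.1848388409026169 [ 0.5294 -0.4013 -1.0455] [ 0.0522  0.066  -0.0262] 0.0553827499072625 0.0
```

View pics/crop3.png

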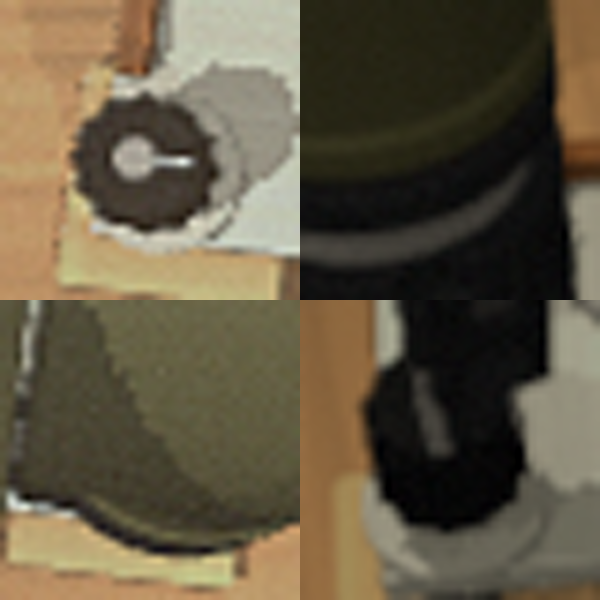

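The left mark now points right, at crop (190,160) against (150,110) before, so the left knob has turned about 74–77° and the stand hasn't moved. Now a small top-up on the right knob.

Call:
step_arm([
  {"tx": 0, "ty": 0, "tz": 0.7, "ax": 0, "ay": 0, "az": 0, "hand": 0.3},
  {"tx": 0, "ty": 0, "tz": 0.7, "ax": 0, "ay": 0, "az": 0, "hand": 0.3},
  {"tx": 0, "ty": 0, "tz": 0.6, "ax": 0, "ay": 0, "az": 0, "hand": 0.3},
  {"tx": 0, "ty": 0, "tz": 0, "ax": 0, "ay": 0, "az": 0, "hand": 0.3},
])

```text
time_s: 43.1
position: [0.5355, -0.0366, 0.0603]
tcp_rot: [0.996, 0.093, -0.001, -0.0]
wrist_force: [0.5, 0.5, 0.9]
finger_gap: 0.0552
finger_force: 0.0
```

Call:
step_arm([
  {"tx": 0, "ty": 0, "tz": 0, "ax": 0, "ay": 0, "az": 0, "hand": -0.2},
  {"tx": 0, "ty": 0, "tz": 0, "ax": 0, "ay": 0, "az": 0, "hand": -0.3},
  {"tx": 0, "ty": 0, "tz": -0.02, "ax": 0, "ay": 0, "az": 0, "hand": -0.3},
])

```text
time_s: 43.48
position: [0.537, -0.0368, 0.0623]
tcp_rot: [0.996, 0.093, 0.001, -0.0]
wrist_force: [1.5, 2.8, -4.8]
finger_gap: 0.0349
finger_force: 26.8
```

```bash
python3 o.py
```

```text
43.475 [-0.1474  0.4412  1.7956  0.0008  0.9038  1.2372] [ 0.537  -0.0368  0.0623] 0.18573299425041737 [ 1.535   2.8309 -4.8244] [ 0.3226 -0.2332  0.0546] 0.03492633523666812 26.753471195697784
```

Call:
step_arm([
  {"tx": 0, "ty": 0, "tz": 0, "ax": 0, "ay": 0, "az": 0.35, "hand": -0.3},
  {"tx": 0, "ty": 0, "tz": 0, "ax": 0, "ay": 0, "az": 0.35, "hand": -0.3},
  {"tx": 0, "ty": 0, "tz": 0, "ax": 0, "ay": 0, "az": 0, "hand": -0.3},
  {"tx": 0, "ty": 0, "tz": 0, "ax": 0, "ay": 0, "az": 0, "hand": -0.3},
])

```text
time_s: 43.98
position: [0.537, -0.037, 0.0623]
tcp_rot: [0.999, 0.032, 0.0, -0.0]
wrist_force: [1.1, 3.3, -2.2]
finger_gap: 0.0351
finger_force: 27.0
```

```bash
python3 o.py
```

```text
43.975 [-0.1476  0.4414  1.7955  0.0007  0.9039  1.3586] [ 0.537  -0.037   0.0623] 0.06426807848120764 [ 1.0787  3.3167 -2.1935] [ 0.4226 -0.2271 -0.0203] 0.035138772987504986 26.981618106365204
```

Call:
step_arm([
  {"tx": 0, "ty": 0, "tz": 0, "ax": 0, "ay": 0, "az": 0, "hand": 0.3},
  {"tx": 0, "ty": 0, "tz": 0, "ax": 0, "ay": 0, "az": 0, "hand": 0.3},
  {"tx": 0, "ty": 0, "tz": 0, "ax": 0, "ay": 0, "az": 0, "hand": 0.3},
  {"tx": 0, "ty": 0, "tz": -0.8, "ax": 0, "ay": 0, "az": 0, "hand": 0.3},
  {"tx": 0, "ty": 0, "tz": -0.8, "ax": 0, "ay": 0, "az": 0, "hand": 0.3},
])

```text
time_s: 44.6
position: [0.5362, -0.0373, 0.1022]
tcp_rot: [0.999, 0.032, -0.001, 0.0]
wrist_force: [-1.0, 0.0, 0.6]
finger_gap: 0.056
finger_force: 0.0
```

Call:
step_arm([
  {"tx": 0, "ty": 0, "tz": 0, "ax": 0, "ay": 0, "az": 0, "hand": -1},
  {"tx": 0, "ty": 0, "tz": 0, "ax": 0, "ay": 0, "az": 0, "hand": -1},
  {"tx": 0, "ty": 0, "tz": 0, "ax": 0, "ay": 0, "az": 0, "hand": -1},
  {"tx": 0, "ty": 0, "tz": 0, "ax": 0, "ay": 0, "az": 0, "hand": -1},
])

```text
time_s: 45.1
position: [0.5361, -0.0371, 0.1013]
tcp_rot: [0.999, 0.032, -0.001, -0.0]
wrist_force: [0.4, 0.2, -0.2]
finger_gap: -0.0002
finger_force: 0.0
```

```bash
python3 o.py
```

```text
45.1 [-0.1477  0.3895  1.7547 -0.0001  0.9988  1.3594] [ 0.5361 -0.0371  0.1013] 0.06376183519686031 [ 0.3737  0.2417 -0.2131] [0.04   0.0246 0.0331] -0.0002009888144180506 0.0
```

Call:
step_arm([
  {"tx": 0, "ty": 0, "tz": 0.2, "ax": 0, "ay": 0, "az": 0, "hand": -1},
  {"tx": 0, "ty": 0, "tz": 0.22, "ax": 0, "ay": 0, "az": 0, "hand": -1},
  {"tx": 0, "ty": 0, "tz": 0, "ax": 0, "ay": 0, "az": 0, "hand": -1},
  {"tx": 0, "ty": 0, "tz": 0.04, "ax": 0, "ay": 0, "az": 0, "hand": -1},
  {"tx": 0, "ty": 0, "tz": 0, "ax": 0, "ay": 0, "az": 0, "hand": -1},
])

```text
time_s: 45.72
position: [0.5366, -0.0372, 0.0906]
tcp_rot: [0.999, 0.032, 0.0, 0.0]
wrist_force: [-0.2, 0.5, -0.3]
finger_gap: -0.0001
finger_force: 0.0
```

Call:
step_arm([
  {"tx": 0, "ty": 0, "tz": 0.01, "ax": 0, "ay": 0, "az": 0, "hand": -1},
  {"tx": 0, "ty": 0, "tz": 0, "ax": 0, "ay": 0, "az": 0, "hand": -1},
])

```text
time_s: 45.98
position: [0.5366, -0.0372, 0.0904]
tcp_rot: [0.999, 0.032, 0.0, 0.0]
wrist_force: [0.2, -0.2, -0.6]
finger_gap: -0.0001
finger_force: 0.0
```

Call:
step_arm([
  {"tx": 0, "ty": 0, "tz": 0.01, "ax": 0, "ay": 0, "az": 0, "hand": -1},
  {"tx": 0, "ty": 0, "tz": 0, "ax": 0, "ay": 0, "az": 0, "hand": -1},
])

```text
time_s: 46.22
position: [0.5366, -0.0372, 0.0901]
tcp_rot: [0.999, 0.032, 0.0, -0.0]
wrist_force: [-0.1, 0.0, 0.2]
finger_gap: 0.0001
finger_force: 0.0
```

Call:
step_arm([
  {"tx": 0, "ty": 0, "tz": 0.01, "ax": 0, "ay": 0, "az": 0, "hand": -1},
  {"tx": 0, "ty": 0, "tz": 0, "ax": 0, "ay": 0, "az": 0, "hand": -1},
])

```text
time_s: 46.48
position: [0.5365, -0.0372, 0.0898]
tcp_rot: [0.999, 0.032, -0.0, -0.0]
wrist_force: [0.5, 0.5, 0.3]
finger_gap: 0.0001
finger_force: 0.0
```

Call:
step_arm([
  {"tx": 0, "ty": 0, "tz": 0.01, "ax": 0, "ay": 0, "az": 0, "hand": -1},
  {"tx": 0, "ty": 0, "tz": 0, "ax": 0, "ay": 0, "az": 0, "hand": -1},
])

```text
time_s: 46.72
position: [0.5366, -0.0372, 0.0896]
tcp_rot: [0.999, 0.032, 0.0, -0.0]
wrist_force: [-0.2, 0.2, 0.2]
finger_gap: 0.0003
finger_force: 0.3
```

Call:
step_arm([
  {"tx": 0, "ty": 0, "tz": 0.01, "ax": 0, "ay": 0, "az": 0, "hand": -1},
  {"tx": 0, "ty": 0, "tz": 0, "ax": 0, "ay": 0, "az": 0, "hand": -1},
])

```text
time_s: 46.98
position: [0.5366, -0.0372, 0.0895]
tcp_rot: [0.999, 0.032, 0.0, 0.0]
wrist_force: [-0.2, 0.8, 2.8]
finger_gap: -0.0
finger_force: 1.3
```

Call:
step_arm([
  {"tx": 0, "ty": 0, "tz": 0.01, "ax": 0, "ay": 0, "az": 0, "hand": -1},
  {"tx": 0, "ty": 0, "tz": 0, "ax": 0, "ay": 0, "az": 0, "hand": -1},
])

```text
time_s: 47.22
position: [0.5366, -0.0372, 0.0894]
tcp_rot: [0.999, 0.032, 0.0, 0.0]
wrist_force: [-1.4, -0.1, 4.3]
finger_gap: 0.0001
finger_force: 2.5
```

Call:
step_arm([
  {"tx": 0, "ty": 0, "tz": 0.01, "ax": 0, "ay": 0, "az": 0, "hand": -1},
  {"tx": 0, "ty": 0, "tz": 0, "ax": 0, "ay": 0, "az": 0, "hand": -1},
])

```text
time_s: 47.48
position: [0.5366, -0.0373, 0.0893]
tcp_rot: [0.999, 0.032, 0.0, 0.0]
wrist_force: [-2.2, -0.2, 5.3]
finger_gap: -0.0001
finger_force: 3.2
```

Call:
step_arm([
  {"tx": 0, "ty": 0, "tz": 0.01, "ax": 0, "ay": 0, "az": 0, "hand": -1},
  {"tx": 0, "ty": 0, "tz": 0, "ax": 0, "ay": 0, "az": 0, "hand": -1},
])

```text
time_s: 47.72
position: [0.5365, -0.0373, 0.0892]
tcp_rot: [0.999, 0.032, 0.0, 0.0]
wrist_force: [-2.2, -0.2, 7.7]
finger_gap: -0.0004
finger_force: 3.8
```

Call:
step_arm([
  {"tx": 0, "ty": 0, "tz": 0.01, "ax": 0, "ay": 0, "az": 0, "hand": -1},
  {"tx": 0, "ty": 0, "tz": 0, "ax": 0, "ay": 0, "az": 0, "hand": -1},
])

```text
time_s: 47.98
position: [0.5365, -0.0374, 0.0891]
tcp_rot: [0.999, 0.032, 0.0, 0.0]
wrist_force: [-2.4, 0.2, 7.9]
finger_gap: -0.0003
finger_force: 4.3
```

Call:
step_arm([
  {"tx": 0, "ty": 0, "tz": -0.2, "ax": 0, "ay": 0, "az": 0, "hand": -1},
  {"tx": 0, "ty": 0, "tz": -0.4, "ax": 0, "ay": 0, "az": 0, "hand": -1},
])

```text
time_s: 48.22
position: [0.5361, -0.037, 0.1031]
tcp_rot: [0.999, 0.032, -0.001, -0.0]
wrist_force: [-0.2, -0.3, -0.2]
finger_gap: -0.0003
finger_force: 0.0
```

Call:
step_arm([
  {"tx": 0, "ty": 0, "tz": -1, "ax": 0, "ay": 0, "az": 0, "hand": -1},
  {"tx": -1, "ty": 0, "tz": -1, "ax": 0, "ay": 0, "az": 0, "hand": -1},
  {"tx": -1, "ty": 0, "tz": -1, "ax": 0, "ay": 0, "az": 0, "hand": -1},
  {"tx": 0, "ty": 0, "tz": 0, "ax": 0, "ay": 0, "az": 0, "hand": -1},
  {"tx": 0, "ty": 0, "tz": 0, "ax": 0, "ay": 0, "az": 0, "hand": -1},
])

```text
time_s: 48.85
position: [0.4873, -0.0404, 0.1784]
tcp_rot: [0.999, 0.032, 0.001, 0.0]
wrist_force: [0.2, -1.1, -0.5]
finger_gap: -0.0
finger_force: 0.0
```

```bash
python3 o.py; python3 -c "
from workcell import ctrl
print(ctrl.hand_in())"
```

```text
48.85 [-0.1692  0.2372  1.7577  0.0002  1.1453  1.338 ] [ 0.4873 -0.0404  0.1784] 0.06350590756198268 [ 0.1755 -1.067  -0.5409] [-0.0031  0.024  -0.0236] -1.9876513845752492e-05 0.0
the job is handed in; nothing more can be done
None
```

I wound both levelling screws down (right about 1.77 rad, left about 1.35 rad) and handed the job in at 48.9 s, arm clear; I put the load on each near foot at roughly 2 N, inferred from press tests that did not fully agree, so a foot outside the 1–4 N target can't be ruled out, and the stand had not moved in the last pictures, taken before the final right-knob turn.

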